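Seal the pantry canister and show the inner lid to the check camera

TASK

Swivel and tilt the check camera (it has an orange handle bar) until it looks straight at the centre of the blue canister's open mouth, and let go of it. Then bring the two nested lids over together (the black knob of the inner lid carries both), lower them without dropping until the inner lid sits fully home in the canister, and let go. Last, lift the red outer lid alone (it has a yellow collar) straight up, well clear of the knob, and finish while still holding it there in the gripper above the canister for the camera's picture, with the inner lid left seated, the canister where it stands and the other goods left alone.

Things in the scene. Friction and masses are not known exactly. Their poses are not given: they have to be found in the camera images.
- canister_mouth (a point): Centre of the open mouth, level with the rim, of the blue round canister: 104 outside diameter, 96 inside diameter, 80 high, about 1.5 kg, standing loose and upright on the table. It is open at the start; z up.
- inner_knob (a point): Centre of the inner lid's black knob (cylinder 22 diameter, 24 high, axis vertical, on a 14 diameter stem), in the lid's middle. It is 69 above the foot of the lid's plug, 57 above the flange's underside (which rests on the canister's rim when home) and 35 above the collar's centre while nested. Lifting by the knob lifts both lids, which lie loosely together.
- inner_lid: White inner lid, about 0.2 kg; origin at the centre of the plug's foot, z up to the knob. Plug 88 diameter with tapered foot, 12 deep; above it a flange 100 diameter, 5 thick. At the start the plug stands on the table with the outer lid lying on the flange.
- outer_collar (a point): Centre of the yellow collar (tube 52 outside and 42 inside diameter, 26 high, axis vertical) in the middle of the outer lid: 13 above the disc's top, 17 above its underside. The knob's stem passes through it and the knob's top stands 34 above the collar's top while nested. Lifting by the collar lifts the outer lid alone.
- outer_lid: Red outer lid, about 0.15 kg; origin at the centre of the disc's underside, z up. Ring disc 124 diameter, 4 thick, with a skirt reaching 14 below its underside. Nested, the disc lies loose on the inner lid's flange (origin 17 above the inner lid's) with about 2 mm sideways play; it lifts straight off and must rise 64 to clear the knob.
- cam_eye (a point): Point inside the check camera's white head (70 long, 76 wide, 42 high, black lens at the front) where swivel and tilt axes cross, 172 above the table; stays in place as the head turns. x: line of sight out of the lens; y: to the head's left, along the tilt axis; z: out of its top. Yaw is the heading, pitch the tilt (positive looks down). Its 120 square foot is fixed.
- cam_bar (a point): Middle of the orange handle bar across the top of the camera head: round, 10 diameter, 63 free length between its end brackets, parallel to the tilt axis (head's y) and 66 from it along the head's z, 45 above the head's top. Pinched across, it can turn between the fingers.
- cam_swivel (a joint): Swivel of the camera head on its post, rad, about the vertical, growing to the left (anticlockwise seen from above), -1.7 to 1.7; friction about 0.15 N m keeps it where it is left.
- cam_tilt (a joint): Tilt of the camera head, rad: 0 looks level, positive looks down, -0.7 to 1.0; friction about 0.15 N m keeps it where it is left.
- fish_can: Bystander, to be left alone: flat food can, green label, 80 diameter x 40 high (mm). Origin at the centre of its underside.
- soup_can: Bystander, to be left alone: food can, red label, 68 diameter x 100 high (mm). Origin at the centre of its underside.
- bean_can: Bystander, to be left alone: food can, green label, 74 diameter x 105 high (mm). Origin at the centre of its underside.
- sauce_jar: Bystander, to be left alone: red jar with brass cap, 66 diameter x 100 high (mm). Origin at the centre of its underside.
- spread_jar: Bystander, to be left alone: brown jar with blue cap and yellow label, 68 diameter x 105 high (mm). Origin at the centre of its underside.
- water_bottle: Bystander, to be left alone: clear bottle with white cap, 64 diameter x 190 high (mm). Origin at the centre of its underside.
- pasta_box: Bystander, to be left alone: blue carton lying flat, 85 x 190 x 32 high (mm). Origin at the centre of its underside.
Mind the look-alikes: they are no part of the job. Leave any turquoise look-alike of the inner_lid alone.

How it is judged (in metres and radians):
On the way, in this order (a step that is already met when the one before it is completed fails the run):
1. the camera looks at the canister's mouth and its bar is let go (x of canister_mouth in the frame of cam_eye above 0.1 m and y of canister_mouth in the frame of cam_eye between -0.035 and 0.035 m and z of canister_mouth in the frame of cam_eye between -0.035 and 0.035 m and contact force between the fingers and cam_tilt below 0.1 N), for 0.2 s.
2. both lids, still nested, sit home on the canister and the knob is let go (z of inner_knob in the frame of canister_mouth between 0.053 and 0.06 m and horizontal distance between inner_knob and canister_mouth below 0.008 m and angle between inner_knob's own z axis and vertical below 0.06 rad and z of outer_collar in the frame of inner_knob below -0.031 m and horizontal distance between outer_collar and inner_knob below 0.007 m and contact force between the fingers and inner_lid below 0.1 N), for 0.2 s.
3. the outer lid alone is held in the fingers, clear above the knob (z of inner_knob in the frame of canister_mouth between 0.053 and 0.06 m and horizontal distance between inner_knob and canister_mouth below 0.008 m and angle between inner_knob's own z axis and vertical below 0.06 rad and z of outer_collar in the frame of inner_knob above 0.037 m and contact force between the fingers and outer_lid above 1 N), for 0.2 s.
At the end, for the whole second after the job is handed in: Outer lid held still by the fingers alone, disc 8 mm or more above the knob, within 50 mm sideways; inner lid untouched and seated (within 4 mm in height, 8 mm sideways, 0.06 rad); camera sight line within 40 mm of the mouth centre; canister upright, within 20 mm of its start (all of step 3 and x of canister_mouth in the frame of cam_eye above 0.1 m and y of canister_mouth in the frame of cam_eye between -0.04 and 0.04 m and z of canister_mouth in the frame of cam_eye between -0.04 and 0.04 m and contact force between the fingers and inner_lid below 0.1 N and contact force between outer_lid and inner_lid below 0.05 N and contact force between outer_lid and canister below 0.05 N and contact force between outer_lid and table below 0.05 N and horizontal distance between outer_collar and inner_knob below 0.05 m and linear speed of outer_lid below 0.03 m/s and linear speed of inner_lid below 0.02 m/s and distance of canister_mouth from where it was at the start of the episode below 0.02 m and angle between canister_mouth's own z axis and vertical below 0.05 rad); the arm keeps its last pose, push and grip.
It fails at once if the outer lid comes off the inner lid while the inner lid is not seated in the canister (z of outer_collar in the frame of inner_knob above -0.024 m and not (z of inner_knob in the frame of canister_mouth between 0.053 and 0.06 m and horizontal distance between inner_knob and canister_mouth below 0.008 m and angle between inner_knob's own z axis and vertical below 0.06 rad)).
It fails at once if the lids are dropped (they fall without being held) (contact force between the fingers and inner_lid below 0.05 N and contact force between the fingers and outer_lid below 0.05 N and linear speed of inner_lid above 0.3 m/s).
It fails at once if the canister is shoved or tipped (distance of canister_mouth from where it was at the start of the episode above 0.03 m or angle between canister_mouth's own z axis and vertical above 0.15 rad).
It fails at once if one of the other goods is moved more than 30 mm or tipped (distance of any of fish_can, soup_can, bean_can, sauce_jar, spread_jar, water_bottle, pasta_box from where it was at the start of the episode above 0.03 m or angle between any of fish_can, soup_can, bean_can, sauce_jar, spread_jar, water_bottle, pasta_box's own z axis and vertical above 0.3 rad).
It also fails if it takes over 61 s, if anything falls off the work surface, if the arm or the gripper's body presses on something with over 40 N, if the wrist force passes 120 N, or if a joint passes its speed limit or range.

ROBOT

A 6-joint arm with a two-finger parallel gripper is mounted at the origin on the work surface. World frame = base frame: x ahead of the robot, y to its left, z up, the work surface at z = 0. Lengths are in mm, angles in rad, forces in N, time in s.
With the tool pointing down it reaches from about 425 to 950 mm from the base axis. Payload 3.5 kg.
Tool frame: the origin (TCP) lies at the very end of the fingers, on their centre line; the grasp point (between the pads) lies 19 mm behind it (grip_depth is the distance from the TCP to the grasp point, in mm); x points along the fingers, z is the direction in which the jaws open and shut, and the axes are right-handed (so a half turn about x gives the same grasp; the last joint's range is limited). The gripper opens to 85 mm and grips with 20 to 120 N. Pads are 22 mm wide; open, the fingers measure 114 mm over their backs; the gripper's body (76 mm by 85 mm) begins 54 mm behind the grasp point. The pads swing forward as they close: fully open they stand 13 mm farther back than shut.
Start: joints at [-1.445, 0.286, 1.577, -0, 1.279, -0.15], TCP at [183.838, -649.469, 231.325] pointing down, gripper open.
Joint ranges: [-2.77, 2.77], [-0.9, 2.22], [0.21, 2.48], [-1.53, 4.67], [0.24, 2.81], [-2.84, 2.84]. Speed limits (rad/s): [2.79, 2.79, 3.14, 3.14, 3.14, 3.14].

INTERFACE

Orientations are given as a rotation vector (axis times angle).
In Python, from station import observe, capture, calibration, hand_in, grip_depth gives the robot as it stands.
- The arm moves only by the shell command python3 -m pendant 'ROWS'. ROWS is JSON, a list that holds one entry, the list of rows, each a list of 7 numbers: the shift along the tool's x, y, z as a fraction of full scale, then the turn, a rotation vector about the tool's x, y, z as a fraction of full scale, then the opening, from -1 (shut) to 1 (fully open), so that 0 is half open. A call has 1 to 12 rows; each row is the pose to reach, as a shift and turn from the pose measured when the call began, along the tool's axes at that moment, turning the shorter way round; what a row does not reach only later rows make up. Full scale, the value 1, is 20 cm for a shift and 360 degrees for a turn. A row lasts 1/10 s, in which the tool goes at most 50 mm and 8.59 degrees, less where a joint would pass 70% of its speed; a pose out of reach is approached as far as the arm can. A call with a number of a shift or a turn outside -1 to 1 is refused whole. A call with a gripper value outside its range is refused whole. The fingers move at their own pace and stop on an object; the grip force is fixed at half the most. Time passes only in rows, so rows that repeat a pose let the fingers close. It gives the time, the measured TCP pose, the force and the opening at its end, in the units of the state.
- observe(): the state, without advancing time (a new reading comes with each control period).
- capture(name): name is "scene" or "top" or "wrist"; returns the picture (400x640x3 uint8, blue, green, red); there is no depth.
- calibration(name): a dict with "fx", "fy", "cx", "cy" (pixels), "rvec" (rotation vector, rad) and "tvec" (3), from world to camera coordinates, as OpenCV has them. Camera axes: x right, y down, z forward; pixel columns grow to the right and rows downward; lengths in mm; the calibration is good to about 2 mm. A picture is of the moment at which its call begins: read the wrist's pose just before it. calibration takes no time and is no camera call; for the wrist camera it gives the pose at the moment of the call.
- hand_in(): hands the job in, once; it reports no verdict.
The state is a dict: "t": time; "joints": joint angles; "dq": joint speeds; "effort": joint torques, N m; "ee_pos": TCP position; "tool_rot": TCP orientation; "contact_force": force on the tool from outside, world axes, zero at the start; "wrist_torque": the same for the moment, N m; "gripper_width": finger opening in mm.
Only numpy, scipy, OpenCV 4.12 (cv2) and the standard library are available. Lean on these libraries where they do the work, as an engineer would, in place of code of your own. Each camera call takes 0.05 s, during which the arm holds its last target.

## Working session

There is one attempt and no reset: what is moved stays moved. The work goes in short steps, Python scripts to look and compute and a shell command to move; the robot and the scene stay as the last step left them, time stands still between calls to the robot, and variables do not carry over. Pictures are saved under pics/ and viewed, and the job is handed in when it is done.

```bash
ls && mkdir -p pics && python3 - <<'E'
from station import observe, capture, calibration, grip_depth
import cv2
print(observe(), grip_depth)
for n in ("scene","top","wrist"):
    c=calibration(n); print(n,c)
    cv2.imwrite(f"pics/{n}0.png",capture(n))
E
```

```text
pics
{'t': 0.0, 'joints': array([-1.44497807e+00,  2.87197613e-01,  1.57820799e+00,  1.01797651e-05,
        1.27859375e+00, -1.50006960e-01]), 'dq': array([ 0.0017244 ,  0.00071419,  0.00016468, -0.00095425,  0.0007809 ,
       -0.00032822]), 'effort': array([-4.82343003e-04, -4.05981553e+01, -2.92624784e+01, -1.57969080e-04,
        5.77869709e-03,  4.42607956e-06]), 'ee_pos': array([ 183.77166377, -648.8071527 ,  229.9091019 ]), 'tool_rot': array([ 1.00533483,  1.32886467, -1.00245712]), 'contact_force': array([ 0.42020026, -0.60979666, -1.05976203]), 'wrist_torque': array([ 0.01226563,  0.00292494, -0.00276007]), 'gripper_width': 85.38305542489626} 18.700000000000003
scene {'fx': 513.1888743001248, 'fy': 513.1888743001248, 'cx': 314.5581924552366, 'cy': 193.85063731451717, 'rvec': array([ 1.03545289,  2.54701374, -0.92878301]), 'tvec': array([ 439.58224482, -189.79939024, 1601.17011977])}
top {'fx': 411.14464623403666, 'fy': 411.14464623403666, 'cx': 319.55707561962254, 'cy': 206.76496595595015, 'rvec': array([ 2.1591833 , -2.13193794,  0.16362448]), 'tvec': array([ -45.21900777,  592.52536969, 1096.52214543])}
wrist {'fx': 282.0601870335047, 'fy': 282.0601870335047, 'cx': 319.5011300116071, 'cy': 195.96402095177132, 'rvec': array([-2.29581617,  1.73456526,  0.27812613]), 'tvec': array([-675.15802641,  -40.98956215,  379.35047829])}
```

View pics/scene0.png

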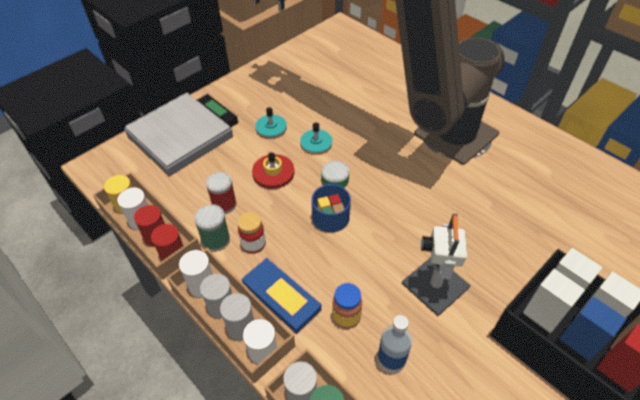

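View pics/top0.png

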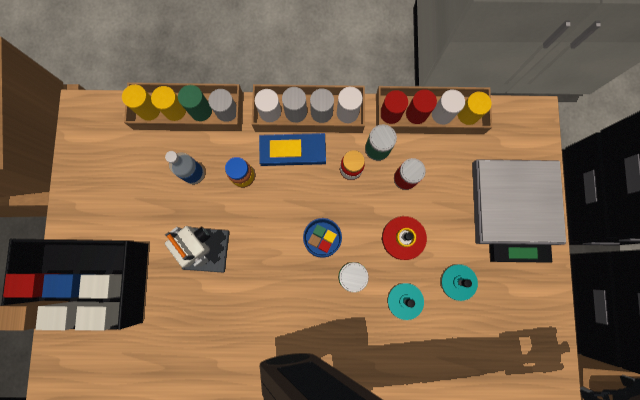

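View pics/wrist0.png

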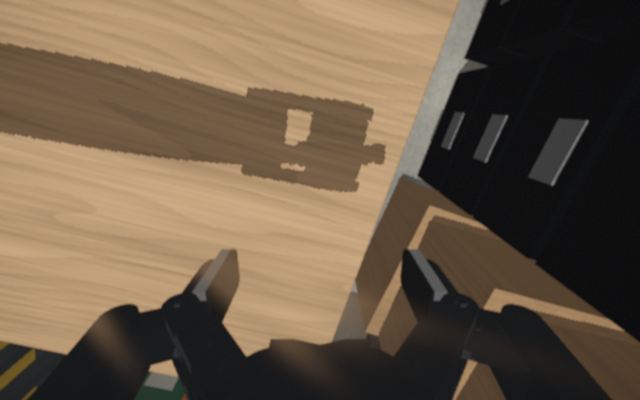

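The scene view shows:
- red lid with yellow collar and black knob at about (273,168)
- blue canister at (331,208)
- check camera at (445,245), orange bar on top
- two turquoise look-alike lids at (270,124) and (316,140)

In the top view the same things are at: lids (404,237), canister (322,238), camera (185,247), turquoise (405,301) and (459,282).

The lids meant are the red ones with the yellow collar. I'll measure next and confirm in enlarged crops.

```bash
cat > h.py <<'E'
import numpy as np, cv2
from scipy.spatial.transform import Rotation as R
from station import observe, capture, calibration
def ray(c,uv):
    Rm=cv2.Rodrigues(np.array(c['rvec']))[0]; o=-Rm.T@c['tvec']
    d=Rm.T@np.array([(uv[0]-c['cx'])/c['fx'],(uv[1]-c['cy'])/c['fy'],1]); return o,d/np.linalg.norm(d)
def onz(c,uv,z):
    o,d=ray(c,uv); return o+d*(z-o[2])/d[2]
def tri(c1,u1,c2,u2):
    o1,d1=ray(c1,u1);o2,d2=ray(c2,u2)
    A=np.stack([d1,-d2],1);s=np.linalg.lstsq(A,o2-o1,rcond=None)[0]
    p,q=o1+s[0]*d1,o2+s[1]*d2
    return (p+q)/2,np.linalg.norm(p-q)
def proj(c,P):
    return cv2.projectPoints(np.array(P,float).reshape(-1,3),np.array(c['rvec']),np.array(c['tvec']),np.array([[c['fx'],0,c['cx']],[0,c['fy'],c['cy']],[0,0,1.]]),None)[0].reshape(-1,2)
def crop(img,u,v,w,h,s,name):
    a=img[max(v-h,0):v+h,max(u-w,0):u+w]; cv2.imwrite("pics/"+name,cv2.resize(a,None,fx=s,fy=s,interpolation=cv2.INTER_CUBIC))
E
python3 - <<'E'
from h import *
s=cv2.imread('pics/scene0.png');t=cv2.imread('pics/top0.png')
crop(t,200,248,50,40,7,'ct_cam.png');crop(s,440,255,50,65,6,'cs_cam.png')
a=t[200:275,285:445]; cv2.imwrite('pics/ct_lid.png',cv2.resize(a,None,fx=5,fy=5,interpolation=cv2.INTER_CUBIC))
E
```

```text
(no output)
```

View pics/ct_cam.png

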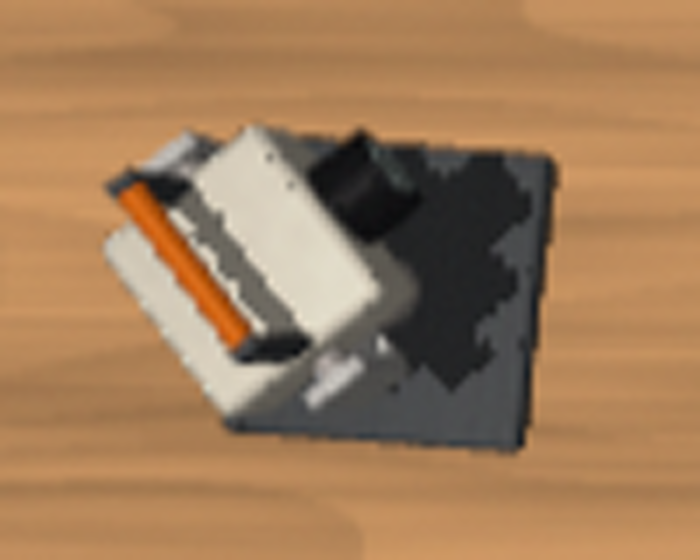

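View pics/cs_cam.png

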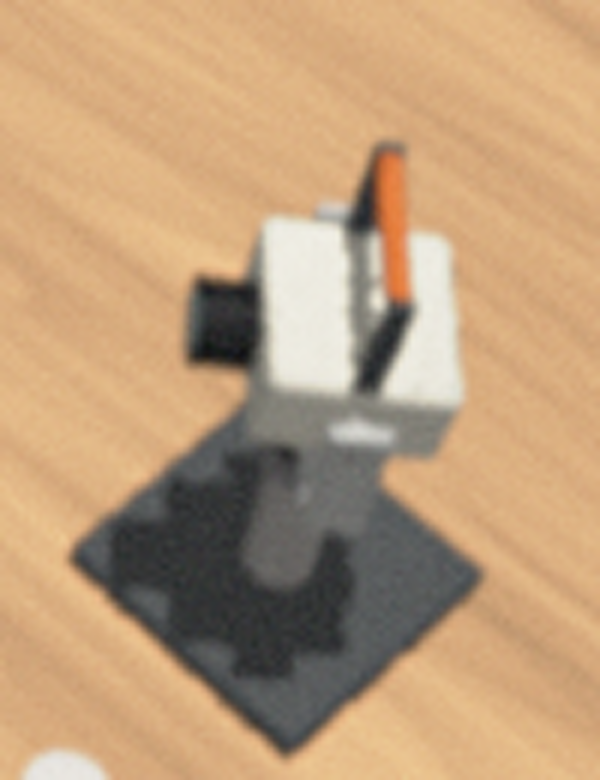

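View pics/ct_lid.png

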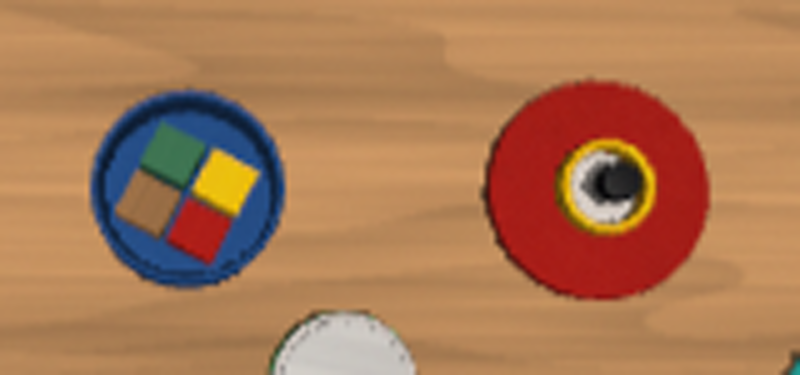

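```bash
python3 - <<'E'
from h import *
s=cv2.imread('pics/scene0.png');t=cv2.imread('pics/top0.png');cs=calibration('scene');ct=calibration('top')
def mask(img,lo,hi,box):
    h=cv2.cvtColor(img,cv2.COLOR_BGR2HSV);m=cv2.inRange(h,lo,hi);z=np.zeros_like(m);x0,y0,x1,y1=box;z[y0:y1,x0:x1]=m[y0:y1,x0:x1]
    c=cv2.findContours(z,cv2.RETR_EXTERNAL,cv2.CHAIN_APPROX_NONE)[0];return max(c,key=cv2.contourArea)
def ends(c):
    r=cv2.minAreaRect(c);b=cv2.boxPoints(r)
    e=sorted([(np.linalg.norm(b[i]-b[(i+1)%4]),i) for i in range(4)])[:2]
    return r,sorted([tuple((b[i]+b[(i+1)%4])/2) for _,i in e],key=lambda p:p[1])
ro,et=ends(mask(t,(5,180,120),(14,255,255),(160,225,195,265)))
r2,es=ends(mask(s,(3,140,120),(14,255,255),(440,205,465,250)))
print('bar top',et,'scene',es)
A=tri(ct,et[0],cs,es[1]);B=tri(ct,et[1],cs,es[0]);print('A',A,'B',B,np.linalg.norm(A[0]-B[0]),(A[0]+B[0])/2)
# canister
c=mask(t,(100,120,40),(125,255,255),(295,210,350,262));el=cv2.fitEllipse(cv2.convexHull(c));print('can',el)
c2=mask(s,(100,100,30),(125,255,255),(305,180,355,235));print(cv2.boundingRect(c2))
for z in(60,80):print(onz(ct,el[0],z))
c=mask(t,(0,150,80),(4,255,255),(375,210,435,265));el=cv2.fitEllipse(cv2.convexHull(c));print('red',el,onz(ct,el[0],21))
c=mask(t,(20,150,120),(32,255,255),(390,220,420,252));el=cv2.fitEllipse(cv2.convexHull(c));print('yel',el,onz(ct,el[0],47))
k=np.array([(285+620/5,200+182/5)]);print('knob',onz(ct,k[0],81))
# foot plate corners
f=[(150+555/7,208+158/7),(150+520/7,208+450/7)]
for p in f:print('foot',onz(ct,p,8))
f=[(390+75/6,190+555/6),(390+285/6,190+755/6),(390+480/6,190+575/6)]
for p in f:print('footS',onz(cs,p,8))
# lens
print('lens',tri(ct,(150+395/7,208+190/7),cs,(390+192/6,190+320/6)))
E
```

```text
bar top [(np.float32(167.65768), np.float32(234.48845)), (np.float32(184.35), np.float32(255.95001))] scene [(np.float32(453.98462), np.float32(215.87695)), (np.float32(456.87695), np.float32(239.01541))]
A (array([494.90842226, 307.38777118, 239.92740412]), np.float64(2.553353452040942)) B (array([447.58663088, 266.95018685, 237.09399229]), np.float64(1.099797170541669)) 62.31033934507412 [471.24752657 287.16897902 238.5106982 ]
can ((321.9810791015625, 237.36378479003906), (37.675758361816406, 38.35209655761719), 9.689584732055664)
(313, 184, 37, 47)
[507.0622528  -45.24810728  60.        ]
[505.56572518 -45.06283177  80.        ]
red ((404.0580139160156, 237.80726623535156), (42.854774475097656, 44.15454864501953), 109.21986389160156) [ 511.65884051 -275.65111546   21.        ]
yel ((405.9161682128906, 236.74667358398438), (18.19208526611328, 18.470321655273438), 43.115440368652344) [ 512.64723924 -275.36501595   47.        ]
knob [ 510.9900792  -276.32328786   81.        ]
foot [526.8803948  217.41785008   8.        ]
foot [409.90753278 226.1279044    8.        ]
footS [530.5285168  228.42303689   8.        ]
footS [540.60543728 342.62763936   8.        ]
footS [420.73976113 349.05455586   8.        ]
lens (array([501.94659421, 239.44209811, 160.20737771]), np.float64(1.7005970789526137))
```

```bash
python3 - <<'E'
from h import *
cs=calibration('scene');ct=calibration('top')
T=lambda u,v:(150+u/7,208+v/7)
S=lambda u,v:(390+u/6,190+v/6)
P={}
for n,a,b in [('FL',T(258,125),S(258,385)),('FR',T(380,295),S(268,215)),('BL',T(105,250),S(463,400)),('BR',T(230,425),S(450,235))]:
    P[n],e=tri(ct,a,cs,b);print(n,P[n],e)
print(sum(P.values())/4)
f=(P['FL']+P['FR']-P['BL']-P['BR'])/2;print(f,np.linalg.norm(f),np.degrees(np.arctan2(f[1],f[0])),-f[2]/np.hypot(f[0],f[1]))
print('cams',ray(ct,(0,0))[0],ray(cs,(0,0))[0])
E
```

```text
FL [522.05146116 281.24016598 183.66883877] 2.0643772797303757
FR [462.95269674 236.97726725 186.50796131] 1.980378709685804
BL [476.75060646 333.79649055 182.52024747] 3.7762002603836717
BR [418.29894373 287.65965477 180.28630909] 2.768245285620198
[470.01342702 284.91839464 183.24583916]
[ 44.97730385 -51.61935604   3.68512176] 68.56453822703327 -48.93350540928359 -0.053824557848723
cams [ 423.82141197  -34.94259136 1172.45311799] [1113.29403479  550.21050025 1118.41267359]
```

```bash
cat >> h.py <<'E'
def go(pos,yaw=None,pose=None):
    """print shift/turn fractions from the current pose to TCP pos with tool down and jaw (z) heading yaw deg (mod 180)"""
    st=observe(); p=np.array(st['ee_pos']); Rm=R.from_rotvec(st['tool_rot']).as_matrix()
    zy=np.degrees(np.arctan2(Rm[1,2],Rm[0,2])); 
    print('t',round(st['t'],2),'tcp',p.round(1),'xaxis',Rm[:,0].round(3),'jawyaw',zy.round(2),'j',np.array(st['joints']).round(2),'w',round(st['gripper_width'],1),'F',np.array(st['contact_force']).round(1))
    if pos is None: return
    d=Rm.T@(np.array(pos)-p)/200
    if yaw is None: yaw=zy
    out=[]
    for k in (0,180,-180,360):
        if abs(yaw+k-zy)>200: continue
        a=np.radians(yaw+k); x=np.array([0,0,-1.]); z=np.array([np.cos(a),np.sin(a),0]); y=np.cross(z,x)
        w=R.from_matrix(Rm.T@np.stack([x,y,z],1)).as_rotvec()/(2*np.pi)
        out.append((k,w.round(4)))
    print('shift',d.round(4),'dist',np.linalg.norm(200*d).round(1)); print('turn',out)
E
python3 - <<'E'
from h import *
go((471,287,300),-49.3)
E
```

```text
t 0.15 tcp [ 183.8 -649.   230.2] xaxis [-0.     0.002 -1.   ] jawyaw -74.2 j [-1.45  0.29  1.58 -0.    1.28 -0.15] w 84.9 F [-0.3  0.2  0.6]
shift [-0.3407  2.6562 -4.1127] dist 981.5
turn [(0, array([-0.0692, -0.0003, -0.0001])), (-180, array([ 4.308e-01, -1.000e-04,  4.000e-04]))]
```

```bash
python3 - <<'E'
from h import *
go((330,-500,340),-70)
E
```

```text
t 0.15 tcp [ 183.8 -649.   230.2] xaxis [-0.     0.002 -1.   ] jawyaw -74.2 j [-1.45  0.29  1.58 -0.    1.28 -0.15] w 84.9 F [-0.3  0.2  0.6]
shift [-0.5477  0.9065 -0.5187] dist 235.9
turn [(0, array([-0.0117, -0.0003, -0.0001])), (180, array([ 4.883e-01, -1.000e-04,  4.000e-04])), (-180, array([ 4.883e-01, -1.000e-04,  4.000e-04]))]
```

```bash
python3 -m pendant '[[[-0.2,0.2,-0.1,0,0,0,1],[-0.4,0.5,-0.3,0,0,0,1],[-0.55,0.75,-0.43,-0.012,0,0,1],[-0.55,0.91,-0.52,-0.012,0,0,1],[-0.55,0.91,-0.52,-0.012,0,0,1],[-0.55,0.91,-0.52,-0.012,0,0,1]]]' && python3 - <<'E'
from h import *
go((470,-370,345),-70)
E
```

```text
t: 0.75
ee_pos: [333.9, -497.1, 343.4]
tool_rot: [0.943, 1.354, -0.942]
contact_force: [-1.0, 0.2, 0.9]
gripper_width: 85.2
t 0.75 tcp [ 333.9 -497.1  343.4] xaxis [ 0.003 -0.001 -1.   ] jawyaw -69.57 j [-1.15  0.05  1.64  0.    1.45  0.06] w 85.2 F [-1.   0.2  0.9]
shift [-0.0069  0.8595 -0.3579] dist 186.2
turn [(0, array([ 0.0012,  0.0004, -0.0003])), (180, array([-0.4988,  0.0005,  0.0006])), (-180, array([-0.4988,  0.0005,  0.0006]))]
```

```bash
python3 -m pendant '[[[0,0.25,-0.15,0,0,0,1],[0,0.5,-0.35,0,0,0,1],[0,0.75,-0.55,0,0,0,1],[0,0.9,-0.78,0,0,0,1],[0,1,-1,0,0,0,1],[0,1,-1,0,0,0,1],[0,1,-1,0,0,0,1]]]' && python3 - <<'E'
from h import *
go((500,-60,345),-60)
E
```

```text
t: 1.45
ee_pos: [451.9, -236.3, 343.0]
tool_rot: [0.94, 1.356, -0.937]
contact_force: [-0.5, -0.9, -0.1]
gripper_width: 84.9
t 1.45 tcp [ 451.9 -236.3  343. ] xaxis [ 0.003 -0.    -1.   ] jawyaw -69.28 j [-0.68 -0.15  1.84  0.    1.45  0.53] w 84.9 F [-0.5 -0.9 -0.1]
shift [-0.0093  0.5366 -0.7396] dist 182.8
turn [(0, array([-0.0258,  0.0002, -0.0004])), (180, array([ 4.742e-01, -6.000e-04, -3.000e-04])), (-180, array([ 4.742e-01, -6.000e-04, -3.000e-04]))]
```

```bash
python3 -m pendant '[[[0,0.15,-0.2,0,0,0,1],[0,0.3,-0.4,0,0,0,1],[0,0.45,-0.6,-0.01,0,0,1],[0,0.58,-0.8,-0.02,0,0,1],[0,0.65,-1,-0.026,0,0,1],[0,0.65,-1,-0.026,0,0,1],[0,0.65,-1,-0.026,0,0,1]]]' && python3 - <<'E'
from h import *
go((500,150,325),-49.3)
E
```

```text
t: 2.15
ee_pos: [502.9, -3.8, 342.6]
tool_rot: [0.814, 1.411, -0.814]
contact_force: [0.6, -0.5, 0.0]
gripper_width: 85.5
t 2.15 tcp [502.9  -3.8 342.6] xaxis [ 0.002 -0.001 -1.   ] jawyaw -59.88 j [-0.21 -0.17  1.85 -0.    1.46  0.84] w 85.5 F [ 0.6 -0.5  0. ]
shift [ 0.087   0.3732 -0.6724] dist 154.8
turn [(0, array([-0.0294,  0.0003, -0.0001])), (180, array([ 4.706e-01, -2.000e-04, -5.000e-04])), (-180, array([ 4.706e-01, -2.000e-04, -5.000e-04]))]
```

```bash
python3 -m pendant '[[[0,0.1,-0.2,0,0,0,1],[0.02,0.2,-0.42,-0.01,0,0,1],[0.04,0.3,-0.64,-0.02,0,0,1],[0.06,0.36,-0.82,-0.0295,0,0,1],[0.08,0.39,-0.9,-0.0295,0,0,1],[0.08,0.39,-0.9,-0.0295,0,0,1]]]' && python3 - <<'E'
from h import *
go((471.2,287.2,300),-49.3)
E
```

```text
t: 2.75
ee_pos: [480.2, 190.8, 325.2]
tool_rot: [0.67, 1.464, -0.672]
contact_force: [0.1, -0.6, -0.4]
gripper_width: 85.2
t 2.75 tcp [480.2 190.8 325.2] xaxis [ 0.    -0.002 -1.   ] jawyaw -49.25 j [ 0.18 -0.13  1.85 -0.    1.42  1.04] w 85.2 F [ 0.1 -0.6 -0.4]
shift [ 0.1249  0.2808 -0.3947] dist 100.1
turn [(0, array([0.0001, 0.0002, 0.0002])), (180, array([-4.999e-01, -3.000e-04,  4.000e-04])), (-180, array([-4.999e-01, -3.000e-04,  4.000e-04]))]
```

```bash
python3 -m pendant '[[[0.04,0.09,-0.13,0,0,0,1],[0.08,0.19,-0.26,0,0,0,1],[0.12,0.28,-0.395,0,0,0,1],[0.125,0.28,-0.395,0,0,0,1],[0.125,0.28,-0.395,0,0,0,1]]]' && python3 - <<'E'
from h import *
c=calibration('wrist');im=capture('wrist');cv2.imwrite('pics/w1.png',im);cv2.imwrite('pics/t1.png',capture('top'))
go((471.2,287.2,219),-49.3)
print(proj(c,[(494.9,307.4,239),(447.6,267,238),(471.2,287.2,238.5)]))
E
```

```text
t: 3.25
ee_pos: [472.0, 285.4, 299.4]
tool_rot: [0.67, 1.463, -0.675]
contact_force: [-0.3, -0.9, -0.4]
gripper_width: 85.3
t 3.35 tcp [472.2 285.2 300.3] xaxis [ 0.001 -0.002 -1.   ] jawyaw -49.4 j [ 0.36 -0.03  1.8  -0.    1.37  1.22] w 85.0 F [ 0.5 -0.8 -0.2]
shift [ 0.4063  0.0032 -0.0115] dist 81.3
turn [(0, array([-0.0003,  0.0004,  0.0002])), (180, array([ 4.997e-01,  3.000e-04, -6.000e-04])), (-180, array([ 4.997e-01,  3.000e-04, -6.000e-04]))]
[[315.77609442 171.03205924]
 [315.84458245 246.09480974]
 [315.76983877 210.37705692]]
```

View pics/w1.png

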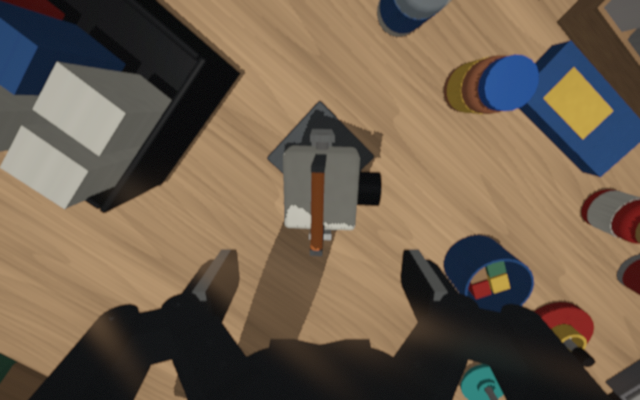

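The wrist view shows the orange bar from (317,170) to (316,250), upright in the picture. That matches my predicted ends within 2-4 px, so I'm descending and closing.

```bash
python3 -m pendant '[[[0.12,0,-0.005,0,0,0,1],[0.24,0.002,-0.01,0,0,0,1],[0.34,0.003,-0.012,0,0,0,1],[0.4,0.003,-0.012,0,0,0,1],[0.405,0.003,-0.012,0,0,0,1],[0.405,0.003,-0.012,0,0,0,0],[0.405,0.003,-0.012,0,0,0,-0.5],[0.405,0.003,-0.012,0,0,0,-1],[0.405,0.003,-0.012,0,0,0,-1],[0.405,0.003,-0.012,0,0,0,-1],[0.405,0.003,-0.012,0,0,0,-1],[0.405,0.003,-0.012,0,0,0,-1]]]' && python3 - <<'E'
from h import *
go(None)
c=calibration('wrist');im=capture('wrist');cv2.imwrite('pics/w2.png',im)
E
```

```text
t: 4.55
ee_pos: [471.3, 287.4, 219.9]
tool_rot: [0.672, 1.462, -0.674]
contact_force: [-0.9, -0.4, 3.1]
gripper_width: 8.1
t 4.55 tcp [471.3 287.4 219.9] xaxis [ 0.001 -0.002 -1.   ] jawyaw -49.41 j [ 0.36  0.03  1.89 -0.    1.22  1.23] w 8.1 F [-0.9 -0.4  3.1]
```

View pics/w2.png

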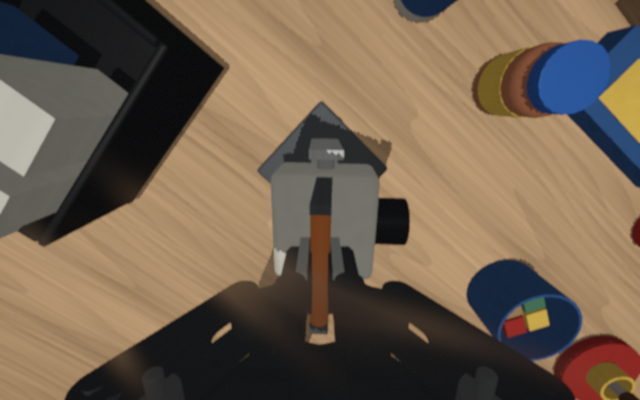

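```bash
python3 -m pendant '[[[0,-0.004,0.01,0.01,0,0,-1],[0,-0.009,0.02,0.02,0,0,-1],[0,-0.014,0.03,0.032,0,0,-1],[0.001,-0.02,0.042,0.044,0,0,-1],[0.002,-0.026,0.053,0.057,0,0,-1],[0.004,-0.032,0.064,0.069,0,0,-1],[0.008,-0.038,0.075,0.08,0,0,-1],[0.011,-0.043,0.084,0.09,0,0,-1],[0.015,-0.048,0.092,0.098,0,0,-1],[0.015,-0.048,0.092,0.098,0,0,-1],[0.015,-0.048,0.092,0.098,0,0,-1]]]' && python3 - <<'E'
from h import *
go(None)
for n in('top','scene'):cv2.imwrite(f'pics/{n}2.png',capture(n))
E
```

```text
t: 5.7
ee_pos: [475.1, 269.6, 218.9]
tool_rot: [1.143, 1.255, -1.138]
contact_force: [-5.2, 5.0, 7.1]
gripper_width: 7.9
t 5.7 tcp [475.1 269.6 218.9] xaxis [ 0.     0.004 -1.   ] jawyaw -84.66 j [0.33 0.01 1.91 0.   1.22 1.8 ] w 7.9 F [-5.2  5.   7.1]
```

```bash
python3 -m pendant '[[[0.008,0,0.012,0,0,0,-1],[0.012,0,0.022,0,0,0,-1],[0.012,0,0.022,0,0,0,-1],[0.012,0,0.022,0,0,0,-1],[0.012,0,0.022,0,0,0,-1]]]' && python3 - <<'E'
from h import *
go(None)
for n in('top','scene'):cv2.imwrite(f'pics/{n}3.png',capture(n))
s=cv2.imread('pics/scene3.png');t=cv2.imread('pics/top3.png')
crop(s,440,245,55,65,5,'cs_cam3.png')
E
```

```text
t: 6.3
ee_pos: [475.3, 268.2, 218.5]
tool_rot: [1.149, 1.26, -1.134]
contact_force: [-3.7, 6.2, 7.1]
gripper_width: 7.5
t 6.3 tcp [475.3 268.2 218.5] xaxis [ 0.001  0.012 -1.   ] jawyaw -84.63 j [0.32 0.01 1.91 0.01 1.22 1.8 ] w 7.5 F [-3.7  6.2  7.1]
```

View pics/cs_cam3.png

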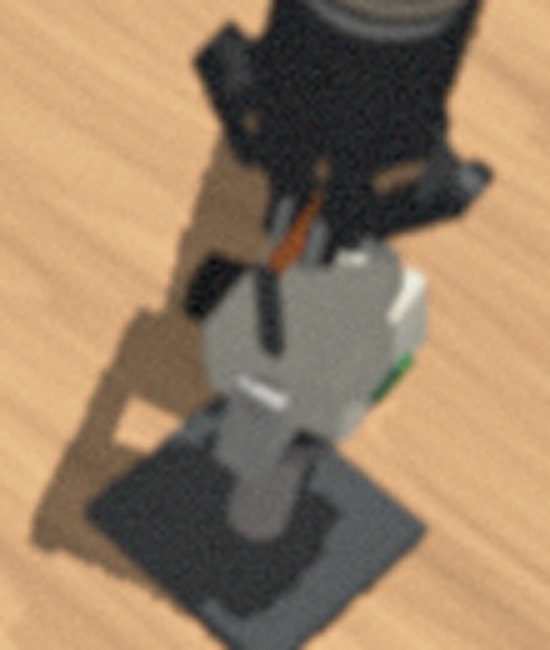

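```bash
python3 -m pendant '[[[0,0,0,0,0,0,0],[0,0,0,0,0,0,1],[0,0,0,0,0,0,1],[0,0,0,0,0,0,1],[-0.05,0,0,0,0,0,1],[-0.2,0,0,0,0,0,1],[-0.4,-0.1,0,0,0,0,1],[-0.6,-0.5,0.1,0,0,0,1],[-0.6,-0.7,0.3,0,0,0,1],[-0.6,-0.7,0.6,0,0,0,1],[-0.6,-0.7,0.8,0,0,0,1],[-0.6,-0.7,0.8,0,0,0,1]]]' && python3 - <<'E'
from h import *
go(None)
for n in('top','scene'):cv2.imwrite(f'pics/{n}4.png',capture(n))
s=cv2.imread('pics/scene4.png');t=cv2.imread('pics/top4.png')
crop(s,440,245,55,65,5,'cs4.png');crop(t,200,248,50,45,7,'ct4.png')
E
```

```text
t: 7.6
ee_pos: [349.9, 92.4, 337.8]
tool_rot: [1.15, 1.256, -1.133]
contact_force: [1.9, 0.3, 0.2]
gripper_width: 85.1
t 7.6 tcp [349.9  92.4 337.8] xaxis [ 0.004  0.01  -1.   ] jawyaw -84.68 j [-0.03 -0.54  2.13  0.01  1.54  1.45] w 85.1 F [1.9 0.3 0.2]
```

View pics/cs4.png

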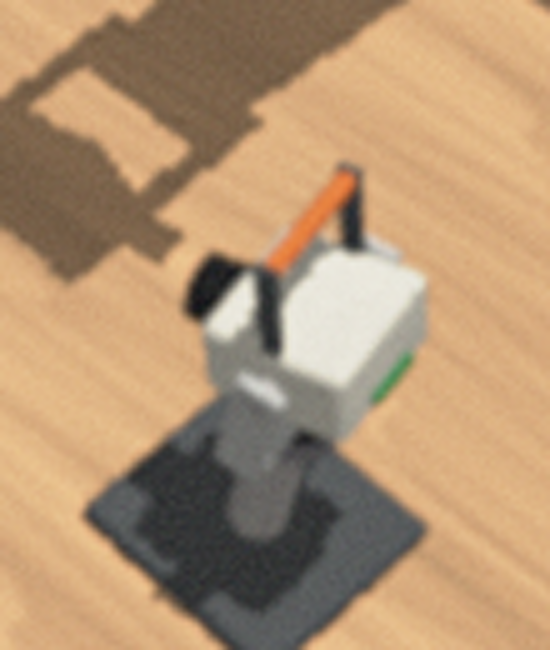

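View pics/ct4.png

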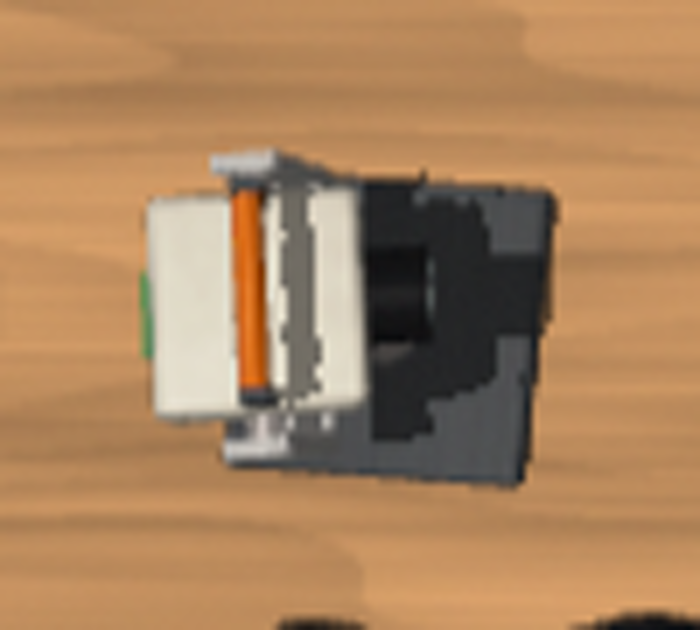

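```bash
cat >> h.py <<'E'
def mask(img,lo,hi,box):
    h=cv2.cvtColor(img,cv2.COLOR_BGR2HSV);m=cv2.inRange(h,lo,hi);z=np.zeros_like(m);x0,y0,x1,y1=box;z[y0:y1,x0:x1]=m[y0:y1,x0:x1]
    c=cv2.findContours(z,cv2.RETR_EXTERNAL,cv2.CHAIN_APPROX_NONE)[0];return max(c,key=cv2.contourArea)
def ends(c):
    r=cv2.minAreaRect(c);b=cv2.boxPoints(r)
    e=sorted([(np.linalg.norm(b[i]-b[(i+1)%4]),i) for i in range(4)])[:2]
    return r,sorted([tuple((b[i]+b[(i+1)%4])/2) for _,i in e],key=lambda p:p[1])
def barchk(s,t):
    cs=calibration('scene');ct=calibration('top')
    _,et=ends(mask(t,(5,180,120),(14,255,255),(160,215,205,275)))
    _,es=ends(mask(s,(3,140,120),(14,255,255),(430,195,475,250)))
    A=tri(ct,et[0],cs,es[1]);B=tri(ct,et[1],cs,es[0])
    d=A[0]-B[0];M=(A[0]+B[0])/2;yaw=np.arctan2(d[1],d[0])-np.pi/2
    print('ends',A,B,'len',np.linalg.norm(d),'M',M,'heading',np.degrees(yaw))
    return M,yaw
E
python3 - <<'E'
from h import *
cs=calibration('scene');ct=calibration('top')
M,yaw=barchk(cv2.imread('pics/scene4.png'),cv2.imread('pics/top4.png'))
h=np.array([np.cos(yaw),np.sin(yaw)])
for E in [(474.3,284.8),(475,285),(473.6,284.5)]:
    off=(M[:2]-E)@h; p=np.arcsin(off/66)
    X=np.array([h[0]*np.cos(p),h[1]*np.cos(p),-np.sin(p)]);Z=np.array([h[0]*np.sin(p),h[1]*np.sin(p),np.cos(p)]);Y=np.cross(Z,X)
    r=np.array([505.6,-45,80])-np.array([*E,172]);print('pitch',p,'mouth in cam',X@r,Y@r,Z@r)
T=lambda u,v:(150+u/7,203+v/7)
S=lambda u,v:(385+u/5,180+v/5)
P={}
for n,a,b in [('BL',T(150,198),S(340,388)),('BR',T(157,418),S(425,285)),('FL',T(358,188),S(210,320))]:
    P[n],e=tri(ct,a,cs,b);print(n,P[n],e)
d=P['FL']-P['BL'];print(np.linalg.norm(d),-d[2]/np.hypot(*d[:2]),np.degrees(np.arctan2(d[1],d[0])))
E
```

```text
ends (array([504.48031307, 270.2919094 , 234.80984834]), np.float64(0.7480224160737186)) (array([444.20013744, 265.0249199 , 235.86539296]), np.float64(4.346867470923044)) len 60.519045990656366 M [474.34022526 267.65841465 235.33762065] heading -85.00645440356803
pitch 0.2617675297327932 mouth in cam 343.796118106924 2.4742481750608993 -3.136442344155717
pitch 0.26393768170353515 mouth in cam 343.93563586751804 1.7594963140648796 -2.3542627565435374
pitch 0.25803723239933085 mouth in cam 343.5519726516817 3.1977043880840164 -4.479595270172588
BL [506.16989115 316.67737001 192.07858214] 3.1630768370243034
BR [432.57668667 310.26195624 187.3594279 ] 1.1691171493914927
FL [510.55063928 251.25041737 178.87407152] 6.7767564447601085
66.8897315502107 0.20136977729078792 -86.16940287342537
```

Mouth in the camera frame comes out about (344, 2, -3) mm, well inside tolerance, and the bar is free. Next I'm going to the lids, refining the canister with the wrist camera on the way.

```bash
python3 - <<'E'
from h import *
c=calibration('wrist');Rm=cv2.Rodrigues(c['rvec'])[0]
st=observe();T=R.from_rotvec(st['tool_rot']).as_matrix();o=-Rm.T@c['tvec']
print('cam in tool',T.T@(o-st['ee_pos']),'axes in tool',(T.T@Rm.T).round(2))
print(proj(c,[(505.6,-45,80),(512,-275.5,81)]),o)
go((505,-20,340),-85)
E
```

```text
cam in tool [-142.20368965   79.49129019    1.04639395] axes in tool [[-0.   -0.31  0.95]
 [ 0.   -0.95 -0.31]
 [ 1.    0.    0.  ]]
[[438.05724219  52.92290076]
 [617.24671347  64.65754749]] [429.36656426  96.35306815 480.21391444]
t 7.7 tcp [350.6  91.9 337.7] xaxis [ 0.004  0.01  -1.   ] jawyaw -84.95 j [-0.03 -0.53  2.13  0.01  1.54  1.45] w 85.5 F [0.4 0.3 0.2]
shift [-0.0147  0.7198  0.625 ] dist 190.7
turn [(0, array([ 0.0001, -0.0016, -0.0007])), (180, array([-0.4999,  0.0011, -0.0025])), (-180, array([-0.4999,  0.0011, -0.0025]))]
```

```bash
python3 -m pendant '[[[0,0.2,0.2,0,-0.0016,0,1],[0,0.4,0.4,0,-0.0016,0,1],[0,0.6,0.6,0,-0.0016,0,1],[0,0.8,0.8,0,-0.0016,0,1],[0,0.95,0.95,0,-0.0016,0,1],[0,1,1,0,-0.0016,-0.0007,1],[0,1,1,0,-0.0016,-0.0007,1],[0,1,1,0,-0.0016,-0.0007,1],[0,1,1,0,-0.0016,-0.0007,1]]]' && python3 - <<'E'
from h import *
go(None)
c=calibration('wrist');im=capture('wrist');cv2.imwrite('pics/w5.png',im)
print(proj(c,[(505.6,-45,80),(512,-275.5,81)]),c)
E
```

```text
t: 8.6
ee_pos: [567.1, -88.5, 336.8]
tool_rot: [1.144, 1.25, -1.143]
contact_force: [0.1, 0.4, 0.7]
gripper_width: 85.5
t 8.6 tcp [567.1 -88.5 336.8] xaxis [ 0.  0. -1.] jawyaw -84.88 j [-0.33  0.    1.7   0.    1.44  1.15] w 85.5 F [0.1 0.4 0.7]
[[286.00081701 199.96306574]
 [438.92535541 209.16850796]] {'fx': 282.0601870335047, 'fy': 282.0601870335047, 'cx': 319.5011300116071, 'cy': 195.96402095177132, 'rvec': array([-2.13478957,  1.95089872,  0.31081825]), 'tvec': array([-140.34659117,  455.87217615,  653.03904168])}
```

View pics/w5.png

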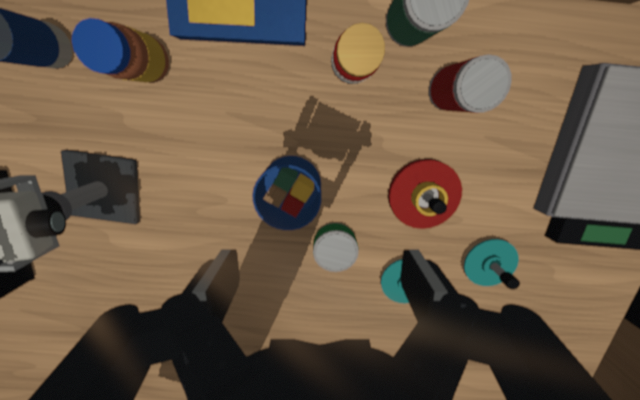

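```bash
python3 - <<'E'
from h import *
im=cv2.imread('pics/w5.png');crop(im,288,195,45,45,8,'c5a.png');crop(im,428,197,45,45,8,'c5b.png')
E
```

```text
(no output)
```

View pics/c5a.png

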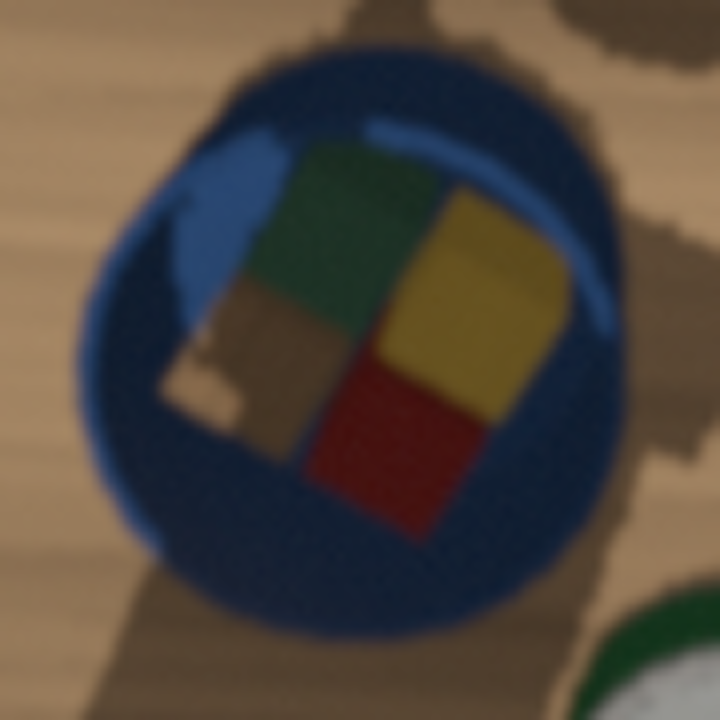

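View pics/c5b.png

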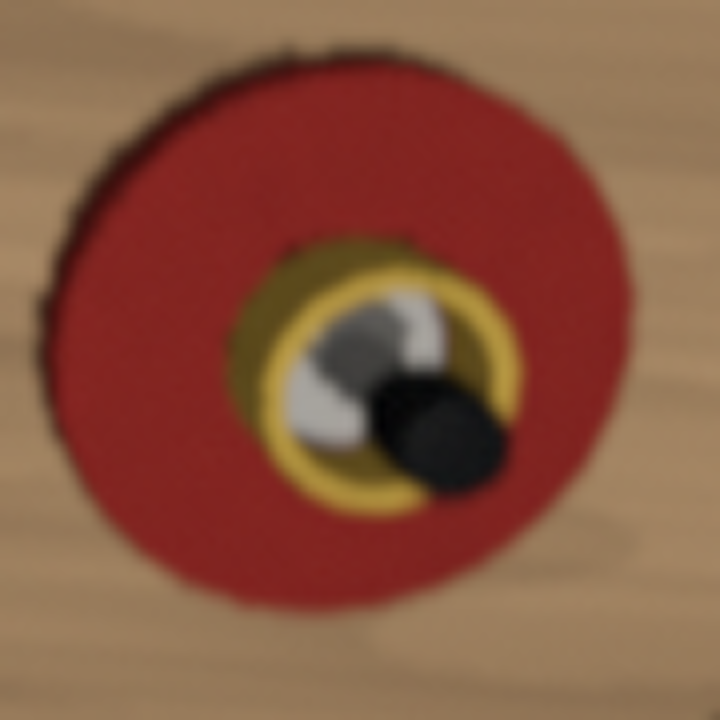

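```bash
python3 - <<'E'
from h import *
from scipy.optimize import least_squares
c={'fx':282.0601870335047,'fy':282.0601870335047,'cx':319.5011300116071,'cy':195.96402095177132,'rvec':np.array([-2.13478957,1.95089872,0.31081825]),'tvec':np.array([-140.34659117,455.87217615,653.03904168])}
def fit(pts,o,z):
    P=np.array([onz(c,(o[0]+u/8,o[1]+v/8),z)[:2] for u,v in pts])
    r=least_squares(lambda q:np.hypot(P[:,0]-q[0],P[:,1]-q[1])-q[2],[*P.mean(0),50]);return r.x.round(2),r.fun.round(1)
print('rim',fit([(79,370),(90,290),(160,550),(250,615),(350,640),(480,612),(560,555),(608,480),(626,400)],(243,150),80))
print('disc',fit([(55,330),(130,165),(350,62),(450,75),(560,140),(632,290),(590,430),(480,550),(330,612),(180,565),(80,460)],(383,152),21))
print('collar',fit([(262,395),(300,310),(395,265),(480,290),(522,370),(285,460),(330,505),(375,518)],(383,152),47))
print('knobtop',onz(c,(383+458/8,152+448/8),81))
E
```

```text
rim (array([508.17, -46.62,  51.06]), array([ 0. ,  0.3, -0.8,  0.1,  0.6,  0. ,  0. , -0.1, -0.1]))
disc (array([ 515.35, -275.9 ,   60.6 ]), array([ 0.4,  1.2,  0.1, -0.7, -0.7,  1.1, -0.8, -0.4,  2.4, -1.5, -1.1]))
collar (array([ 513.49, -277.79,   26.43]), array([-0. ,  0.6,  0.4, -0.3, -0.5, -1.4,  0.1,  1.1]))
knobtop [ 514.02912781 -277.07109728   81.        ]
```

Crops confirm it: the red disc with yellow collar, black knob top at (440,208). The turquoise lids at (490,262) and (400,280) are not touched. I'm using the wrist-view positions: mouth (508.2,-46.6) and knob (513.8,-277.3).

```bash
python3 -m pendant '[[[0,-0.08,0.2,0,0,0,1],[0.05,-0.16,0.42,0,0,0,1],[0.1,-0.25,0.64,0,0,0,1],[0.25,-0.32,0.82,0,0,0,1],[0.45,-0.35,0.91,0,0,0,1],[0.65,-0.35,0.915,0,0,0,1],[0.8,-0.35,0.915,0,0,0,1],[0.85,-0.35,0.915,0,0,0,1],[0.85,-0.35,0.915,0,0,0,1],[0.85,-0.35,0.915,0,0,0,1]]]' && python3 - <<'E'
from h import *
go((513.7,-277.2,54),-85)
c=calibration('wrist');im=capture('wrist');cv2.imwrite('pics/w6.png',im)
print(proj(c,[(514,-277.1,81),(513.5,-277.5,47)]),{k:np.array(v).tolist() for k,v in c.items()})
go((513.7,-277.2,54),-85)
E
```

```text
t: 9.65
ee_pos: [514.8, -277.0, 169.4]
tool_rot: [1.142, 1.246, -1.141]
contact_force: [0.5, -0.2, 0.1]
gripper_width: 85.4
t 9.65 tcp [ 514.8 -277.   169.4] xaxis [ 0.004 -0.002 -1.   ] jawyaw -84.82 j [-0.67  0.15  1.86  0.    1.13  0.81] w 85.4 F [ 0.5 -0.2  0.1]
shift [ 0.577  -0.0072 -0.001 ] dist 115.4
turn [(0, array([ 0.0005,  0.0004, -0.0005])), (180, array([-0.4995,  0.0008,  0.0006])), (-180, array([-0.4995,  0.0008,  0.0006]))]
[[317.84369137 201.56615602]
 [318.2953541  190.75781744]] {'fx': 282.0601870335047, 'fy': 282.0601870335047, 'cx': 319.5011300116071, 'cy': 195.96402095177132, 'rvec': [-2.1362365893306428, 1.9508299957442503, 0.3044640004451983], 'tvec': [-324.40177447035006, 443.2333815717596, 470.1417981443454]}
t 9.7 tcp [ 515.  -277.4  169.9] xaxis [ 0.004 -0.003 -1.   ] jawyaw -84.83 j [-0.67  0.15  1.86  0.    1.13  0.81] w 85.6 F [-0.1 -0.8  0.9]
shift [ 0.5797 -0.009  -0.0033] dist 115.9
turn [(0, array([ 0.0005,  0.0005, -0.0007])), (180, array([-0.4995,  0.001 ,  0.0008])), (-180, array([-0.4995,  0.001 ,  0.0008]))]
```

View pics/w6.png

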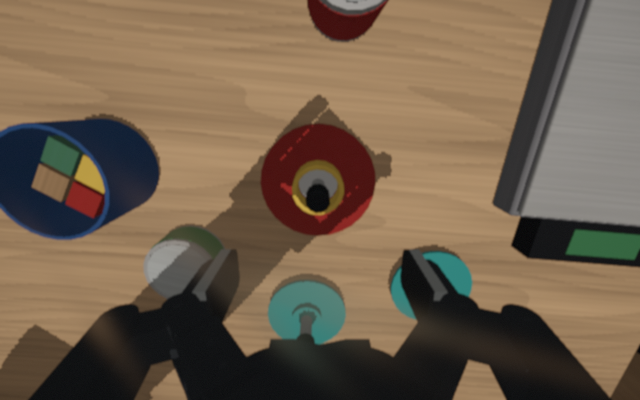

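Knob top at (318,199) against predicted (318,201.6), within about 2 mm. Descending and closing on the knob.

```bash
python3 -m pendant '[[[0.15,0,0,0,0.0004,-0.0005,1],[0.3,0,-0.002,0,0.0004,-0.0005,1],[0.42,0.002,-0.002,0,0.0004,-0.0005,1],[0.52,0.002,-0.002,0,0.0004,-0.0005,1],[0.575,0.002,-0.002,0,0.0004,-0.0005,1],[0.575,0.002,-0.002,0,0.0004,-0.0005,1],[0.575,0.002,-0.002,0,0.0004,-0.0005,0],[0.575,0.002,-0.002,0,0.0004,-0.0005,-0.5],[0.575,0.002,-0.002,0,0.0004,-0.0005,-1],[0.575,0.002,-0.002,0,0.0004,-0.0005,-1],[0.575,0.002,-0.002,0,0.0004,-0.0005,-1],[0.575,0.002,-0.002,0,0.0004,-0.0005,-1]]]' && python3 - <<'E'
from h import *
go(None)
im=capture('wrist');cv2.imwrite('pics/w7.png',im)
E
```

```text
t: 10.9
ee_pos: [516.2, -277.0, 55.6]
tool_rot: [1.143, 1.249, -1.142]
contact_force: [0.2, 1.7, 4.1]
gripper_width: 20.4
t 10.9 tcp [ 516.2 -277.    55.6] xaxis [ 0.001 -0.    -1.   ] jawyaw -84.83 j [-0.67  0.3   1.91  0.    0.93  0.81] w 20.4 F [0.2 1.7 4.1]
```

View pics/w7.png

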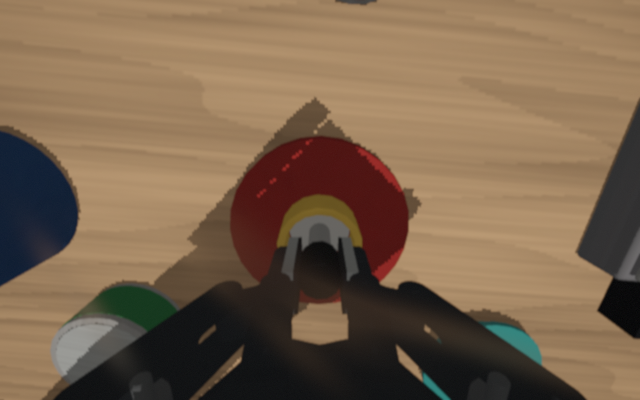

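```bash
python3 -m pendant '[[[-0.02,0,0,0,0,0,-1],[-0.06,0,0,0,0,0,-1],[-0.12,0,0,0,0,0,-1],[-0.2,0,0,0,0,0,-1],[-0.3,0,0,0,0,0,-1],[-0.4,0,0,0,0,0,-1],[-0.5,0,0,0,0,0,-1],[-0.58,0,0,0,0,0,-1],[-0.64,0,0,0,0,0,-1],[-0.65,0,0,0,0,0,-1],[-0.65,0,0,0,0,0,-1]]]' && python3 - <<'E'
from h import *
go(None)
im=capture('wrist');cv2.imwrite('pics/w8.png',im);im=capture('scene');crop(im,300,160,80,60,5,'s8.png')
E
```

```text
t: 12.05
ee_pos: [516.0, -277.0, 185.7]
tool_rot: [1.143, 1.249, -1.142]
contact_force: [-0.1, 0.3, -3.7]
gripper_width: 19.9
t 12.05 tcp [ 516.  -277.   185.7] xaxis [ 0.002 -0.    -1.   ] jawyaw -84.83 j [-0.67  0.13  1.84  0.    1.16  0.81] w 19.9 F [-0.1  0.3 -3.7]
```

View pics/w8.png

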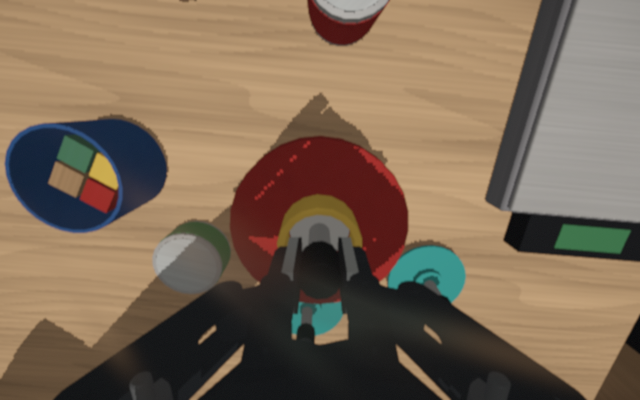

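View pics/s8.png

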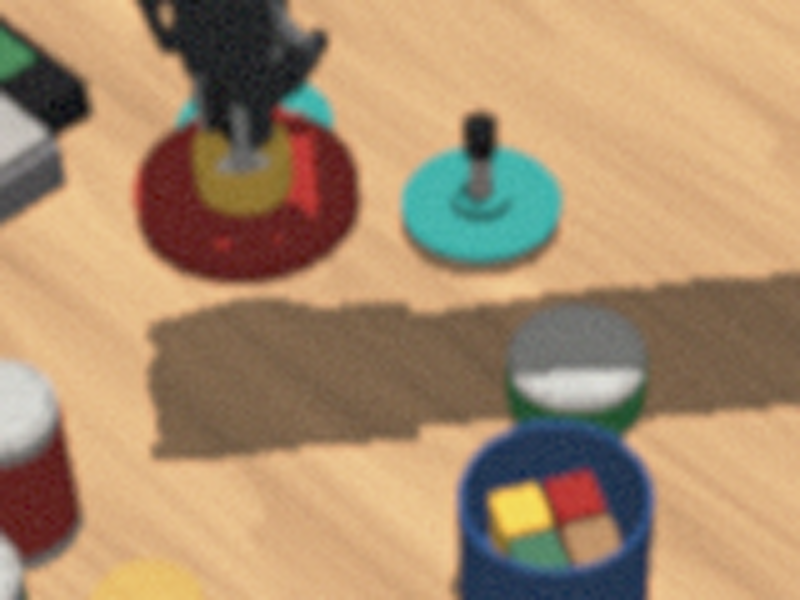

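```bash
python3 - <<'E'
from h import *
im=cv2.imread('pics/w8.png');a=im[100:250,0:190];cv2.imwrite('pics/c8a.png',cv2.resize(a,None,fx=4,fy=4,interpolation=cv2.INTER_CUBIC))
a=im[120:310,220:420];cv2.imwrite('pics/c8b.png',cv2.resize(a,None,fx=3,fy=3,interpolation=cv2.INTER_CUBIC))
print({k:np.array(v).tolist() for k,v in calibration('wrist').items()})
E
```

```text
{'fx': 282.0601870335047, 'fy': 282.0601870335047, 'cx': 319.5011300116071, 'cy': 195.96402095177132, 'rvec': [-2.1358742006892504, 1.949717581344048, 0.31181297044873124], 'tvec': [-323.2854468105342, 437.8173390919931, 487.09486939939904]}
```

View pics/c8a.png

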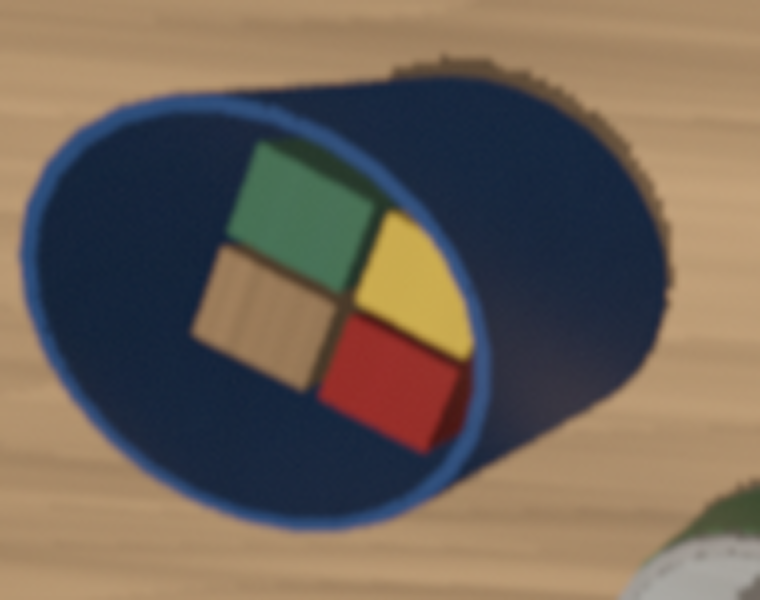

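View pics/c8b.png

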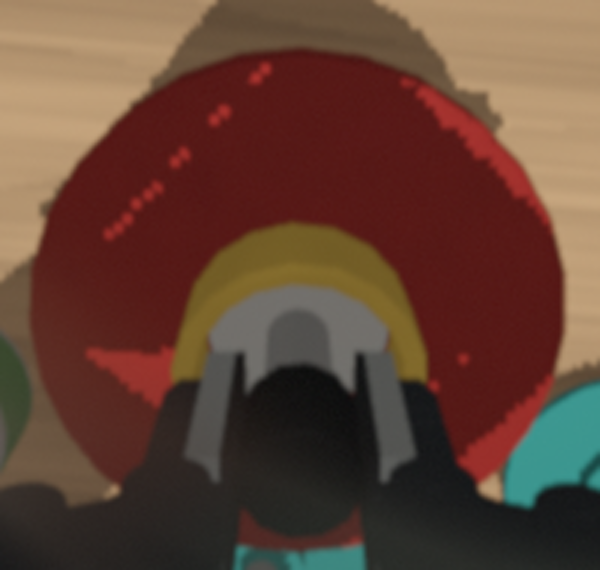

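```bash
python3 - <<'E'
from h import *
from scipy.optimize import least_squares
c={'fx': 282.0601870335047, 'fy': 282.0601870335047, 'cx': 319.5011300116071, 'cy': 195.96402095177132, 'rvec': np.array([-2.1358742006892504, 1.949717581344048, 0.31181297044873124]), 'tvec': np.array([-323.2854468105342, 437.8173390919931, 487.09486939939904])}
def fit(pts,o,s,z,ze=None):
    P=np.array([onz(c,(o[0]+(u+.5)/s-.5,o[1]+(v+.5)/s-.5),z)[:2] for u,v in pts])
    r=least_squares(lambda q:np.hypot(P[:,0]-q[0],P[:,1]-q[1])-q[2],[*P.mean(0),50]);return r.x.round(2),r.fun.round(1)
print('rim',fit([(22,260),(50,165),(110,112),(210,94),(310,120),(410,190),(470,270),(490,360),(465,460),(400,515),(310,532),(200,495),(100,400)],(0,100),4,80))
print('disc',fit([(30,290),(60,190),(150,100),(300,48),(430,85),(520,165),(563,270),(550,380),(500,460),(75,420)],(220,120),3,185.7-55.6+21))
print('collar top rim outer', fit([(175,378),(200,320),(245,278),(300,262),(350,275),(395,310),(427,378)],(220,120),3,185.7-55.6+47))
E
```

```text
rim (array([508.16, -48.25,  50.35]), array([ 1.7,  0.6,  0.3, -0. , -0.3, -0.4,  0.2, -0.7, -0.1,  0.7,  1.6,
       -0.1, -3.3]))
disc (array([ 515.77, -277.73,   59.73]), array([ 1. ,  0.2, -0.8,  0.9, -0.2, -0.5, -0.1,  0.1,  0.5, -1. ]))
collar top rim outer (array([ 514.21, -278.17,   24.54]), array([ 0.4, -0.8,  0.1,  0.9,  0. , -0.7,  0.3]))
```

```bash
python3 -m pendant '[[[0,0,-0.04,0,0,0,-1],[0,0,-0.12,0,0,0,-1],[0,0,-0.22,0,0,0,-1],[0,0,-0.34,0,0,0,-1],[0,0,-0.46,0,0,0,-1],[0,0,-0.58,0,0,0,-1],[0,0,-0.7,0,0,0,-1],[0,0,-0.82,0,0,0,-1],[0,0,-0.92,0,0,0,-1],[0,0,-0.98,0,0,0,-1],[0,0,-1,0,0,0,-1],[0,0,-1,0,0,0,-1]]]' && python3 - <<'E'
from h import *
go((509.8,-46.6,185.7),-84.8)
E
```

```text
t: 13.35
ee_pos: [497.2, -76.7, 184.6]
tool_rot: [1.142, 1.252, -1.141]
contact_force: [-0.6, -0.5, -3.2]
gripper_width: 19.9
t 13.35 tcp [497.2 -76.7 184.6] xaxis [-0.     0.001 -1.   ] jawyaw -84.76 j [-0.36 -0.05  2.04  0.    1.16  1.12] w 19.9 F [-0.6 -0.5 -3.2]
shift [-0.0056  0.0764 -0.1441] dist 32.6
turn [(0, array([ 0.0001, -0.0001,  0.    ])), (180, array([-4.999e-01, -0.000e+00, -2.000e-04])), (-180, array([-4.999e-01, -0.000e+00, -2.000e-04]))]
```

```bash
python3 -m pendant '[[[0,0.02,-0.04,0,0,0,-1],[0,0.05,-0.09,0,0,0,-1],[0,0.07,-0.13,0,0,0,-1],[0,0.0765,-0.144,0,0,0,-1],[0,0.0765,-0.144,0,0,0,-1],[0,0.0765,-0.144,0,0,0,-1],[0,0.0765,-0.144,0,0,0,-1]]]' && python3 - <<'E'
from h import *
go((509.8,-46.6,185.7),-84.8)
im=capture('wrist');cv2.imwrite('pics/w9.png',im);c=calibration('wrist')
im=capture('scene');cv2.imwrite('pics/sc9.png',im);crop(im,325,195,60,55,6,'s9.png');im=capture('top');crop(im,322,238,50,45,7,'t9.png');cv2.imwrite('pics/to9.png',im)
E
```

```text
t: 14.05
ee_pos: [509.8, -46.8, 184.5]
tool_rot: [1.142, 1.252, -1.142]
contact_force: [-0.0, -0.5, -4.0]
gripper_width: 19.7
t 14.05 tcp [509.8 -46.8 184.5] xaxis [-0.     0.001 -1.   ] jawyaw -84.77 j [-0.29 -0.03  2.02  0.    1.16  1.19] w 19.7 F [-0.  -0.5 -4. ]
shift [-0.006   0.0003 -0.0012] dist 1.2
turn [(0, array([ 0.0001, -0.0001,  0.0001])), (180, array([-4.999e-01, -1.000e-04, -2.000e-04])), (-180, array([-4.999e-01, -1.000e-04, -2.000e-04]))]
```

View pics/w9.png

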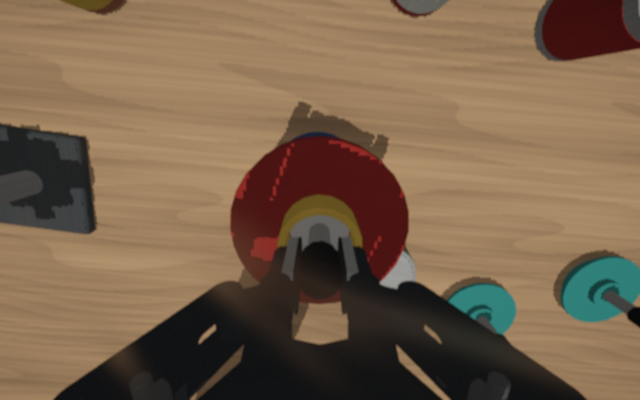

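View pics/s9.png

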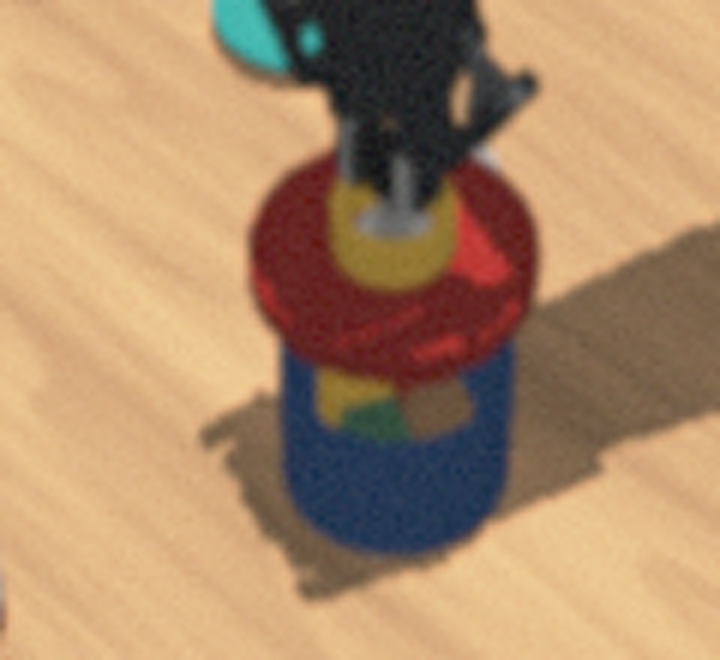

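View pics/t9.png

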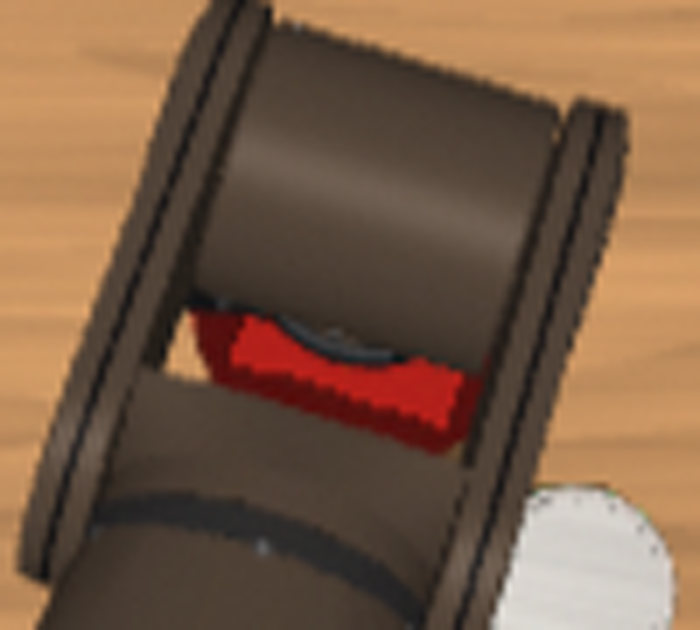

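```bash
python3 - <<'E'
from h import *
cs=calibration('scene');a=np.linspace(0,2*np.pi,721)
def circ(x,y,z,r): return proj(cs,np.c_[x+r*np.cos(a),y+r*np.sin(a),np.full_like(a,z)])
P=circ(508.2,-47,80,52);Q=circ(508.2,-47,0,52);D=circ(509.8,-47,150,62)
for n,X in(('rim',P),('foot',Q),('disc',D)): print(n,X.min(0).round(1),X.max(0).round(1),((X.min(0)+X.max(0))/2).round(2))
s0=cv2.imread('pics/scene0.png');c=mask(s0,(100,80,20),(125,255,255),(305,180,355,235));print('can0',cv2.boundingRect(c))
s9=cv2.imread('pics/sc9.png');c=mask(s9,(100,80,20),(125,255,255),(305,150,360,240));print('can9',cv2.boundingRect(c))
hh=cv2.cvtColor(s9,cv2.COLOR_BGR2HSV);m=cv2.inRange(hh,(0,120,40),(8,255,255))|cv2.inRange(hh,(172,120,40),(180,255,255));m[:, :300]=0;m[:,362:]=0;m[:155]=0;m[210:]=0
ys,xs=np.nonzero(m);print('disc9',xs.min(),xs.max(),ys.max())
dm=proj(cs,[(508,-47,80),(509,-47,80),(508,-46,80),(508,-47,81)]);print(dm[1:]-dm[0])
E
```

```text
rim [309.8 182.1] [349.6 212.9] [329.69 197.51]
foot [310.5 200.9] [348.6 231.2] [329.52 216.02]
disc [304.7 161.7] [354.2 199. ] [329.41 180.36]
can0 (312, 184, 38, 48)
can9 (313, 198, 37, 34)
disc9 307 353 205
[[-0.2708022   0.20822911]
 [ 0.27060061  0.21049251]
 [ 0.00222871 -0.24249314]]
```

```bash
python3 -m pendant '[[[0.03,0,0,0,0,0,-1],[0.08,0,0,0,0,0,-1],[0.13,0,0,0,0,0,-1],[0.18,0,0,0,0,0,-1],[0.21,0,0,0,0,0,-1],[0.225,0,0,0,0,0,-1],[0.23,0,0,0,0,0,-1],[0.23,0,0,0,0,0,-1]]]' && python3 - <<'E'
from h import *
go((509.8,-46.6,128),-84.8)
E
```

```text
t: 15.0
ee_pos: [509.9, -46.9, 138.7]
tool_rot: [1.142, 1.251, -1.141]
contact_force: [0.6, -0.6, -4.2]
gripper_width: 19.8
t 15.0 tcp [509.9 -46.9 138.7] xaxis [ 0.     0.001 -1.   ] jawyaw -84.78 j [-0.29  0.02  2.05  0.    1.07  1.19] w 19.8 F [ 0.6 -0.6 -4.2]
shift [ 0.0535 -0.0006 -0.0013] dist 10.7
turn [(0, array([ 0.0001, -0.0001, -0.    ])), (180, array([-4.999e-01,  0.000e+00, -2.000e-04])), (-180, array([-4.999e-01,  0.000e+00, -2.000e-04]))]
```

```bash
python3 -m pendant '[[[0.01,0,0,0,0,0,-1],[0.02,0,0,0,0,0,-1],[0.03,0,0,0,0,0,-1],[0.035,0,0,0,0,0,-1],[0.035,0,0,0,0,0,-1]]]' && python3 - <<'E'
from h import *
go(None)
im=capture('scene');crop(im,325,195,60,55,6,'s10.png')
E
```

```text
t: 15.5
ee_pos: [509.8, -46.8, 131.5]
tool_rot: [1.142, 1.252, -1.142]
contact_force: [-0.3, -0.4, -3.9]
gripper_width: 20.1
t 15.5 tcp [509.8 -46.8 131.5] xaxis [-0.     0.001 -1.   ] jawyaw -84.77 j [-0.29  0.03  2.06  0.    1.05  1.19] w 20.1 F [-0.3 -0.4 -3.9]
```

View pics/s10.png

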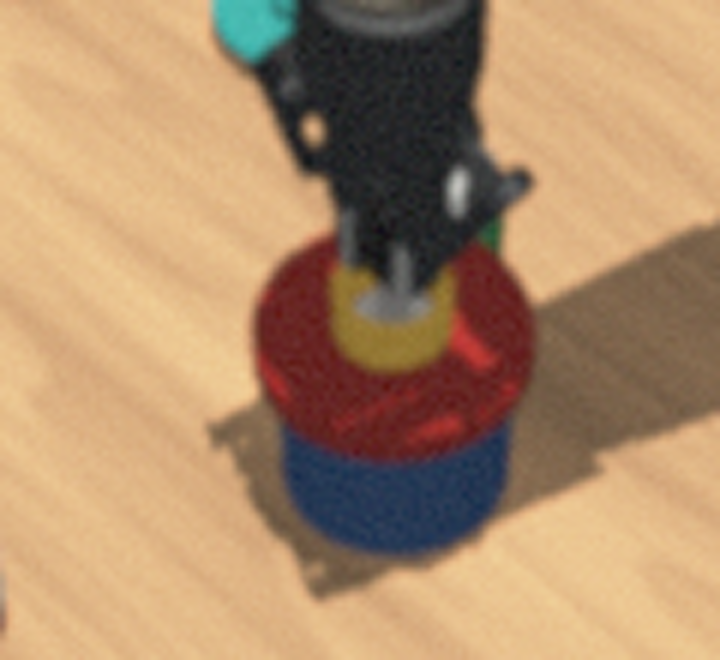

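The plug foot is now about 4 mm below the rim with no added force, so it has entered freely. Lowering on.

```bash
python3 -m pendant '[[[0.01,0,0,0,0,0,-1],[0.02,0,0,0,0,0,-1],[0.03,0,0,0,0,0,-1],[0.037,0,0,0,0,0,-1],[0.037,0,0,0,0,0,-1]]]' && python3 -m pendant '[[[0.004,0,0,0,0,0,-1],[0.008,0,0,0,0,0,-1],[0.008,0,0,0,0,0,-1],[0.008,0,0,0,0,0,-1]]]'
```

```text
t: 16.05
ee_pos: [509.8, -46.8, 124.0]
tool_rot: [1.142, 1.252, -1.142]
contact_force: [0.2, -0.3, -2.7]
gripper_width: 20.1
t: 16.45
ee_pos: [510.2, -46.7, 123.6]
tool_rot: [1.142, 1.251, -1.141]
contact_force: [-3.6, 2.2, 5.5]
gripper_width: 20.3
```

Contact came at TCP z = 123.6, the predicted home height, with Fz going from -4 to +5.5 N. Letting go.

```bash
python3 -m pendant '[[[0,0,0,0,0,0,-0.4],[0,0,0,0,0,0,0],[0,0,0,0,0,0,0.5],[0,0,0,0,0,0,1],[0,0,0,0,0,0,1],[0,0,0,0,0,0,1],[0,0,0,0,0,0,1]]]' && python3 - <<'E'
from h import *
go((509.8,-46.8,92),-84.8)
im=capture('scene');crop(im,325,195,60,55,6,'s11.png');print({k:np.array(v).tolist() for k,v in calibration('wrist').items()});im=capture('wrist');cv2.imwrite('pics/w11.png',im)
E
```

```text
t: 17.15
ee_pos: [510.2, -46.7, 123.6]
tool_rot: [1.142, 1.251, -1.141]
contact_force: [-0.1, 0.1, -0.4]
gripper_width: 85.1
t 17.15 tcp [510.2 -46.7 123.6] xaxis [ 0.     0.001 -1.   ] jawyaw -84.77 j [-0.29  0.05  2.06  0.    1.04  1.19] w 85.1 F [-0.1  0.1 -0.4]
shift [ 0.1578 -0.0019  0.0003] dist 31.6
turn [(0, array([ 0.0001, -0.0001, -0.    ])), (180, array([-4.999e-01,  1.000e-04, -2.000e-04])), (-180, array([-4.999e-01,  1.000e-04, -2.000e-04]))]
{'fx': 282.0601870335047, 'fy': 282.0601870335047, 'cx': 319.5011300116071, 'cy': 195.96402095177132, 'rvec': [-2.1369058923773387, 1.9488436181228517, 0.31060506557702894], 'tvec': [-94.54380746655224, 471.74898452618027, 433.84152267953044]}
```

View pics/s11.png

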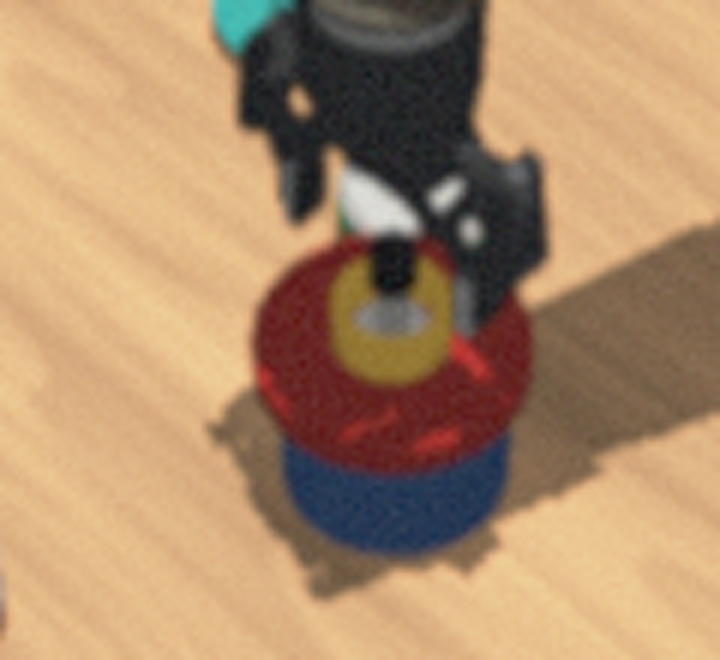

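View pics/w11.png

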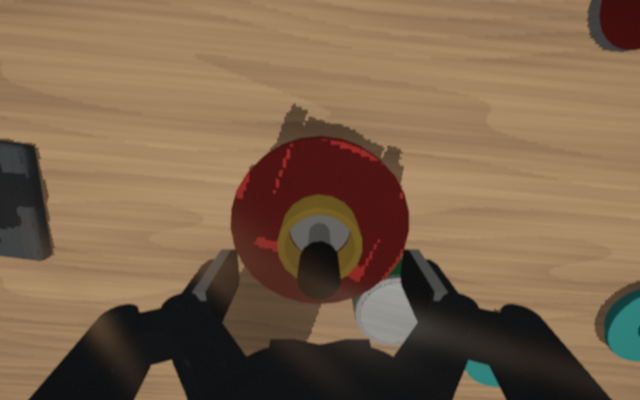

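The scene crop shows both lids nested and level on the canister, gripper open. The wrist view shows the collar centred between the jaws at column 320. Step 2 looks met, so I'm lowering around the collar.

```bash
python3 -m pendant '[[[0.04,0,0,0,0,0,1],[0.09,0,0,0,0,0,1],[0.14,0,0,0,0,0,1],[0.165,-0.004,0,0,0,0,1],[0.17,-0.004,0,0,0,0,1],[0.17,-0.004,0,0,0,0,1]]]' && python3 - <<'E'
from h import *
go(None)
im=capture('scene');crop(im,325,195,60,55,6,'s12.png')
E
```

```text
t: 17.85
ee_pos: [509.2, -46.7, 89.2]
tool_rot: [1.142, 1.252, -1.142]
contact_force: [-0.3, 0.5, 0.5]
gripper_width: 85.2
t 17.85 tcp [509.2 -46.7  89.2] xaxis [-0.     0.001 -1.   ] jawyaw -84.77 j [-0.29  0.1   2.08  0.    0.97  1.19] w 85.2 F [-0.3  0.5  0.5]
```

View pics/s12.png

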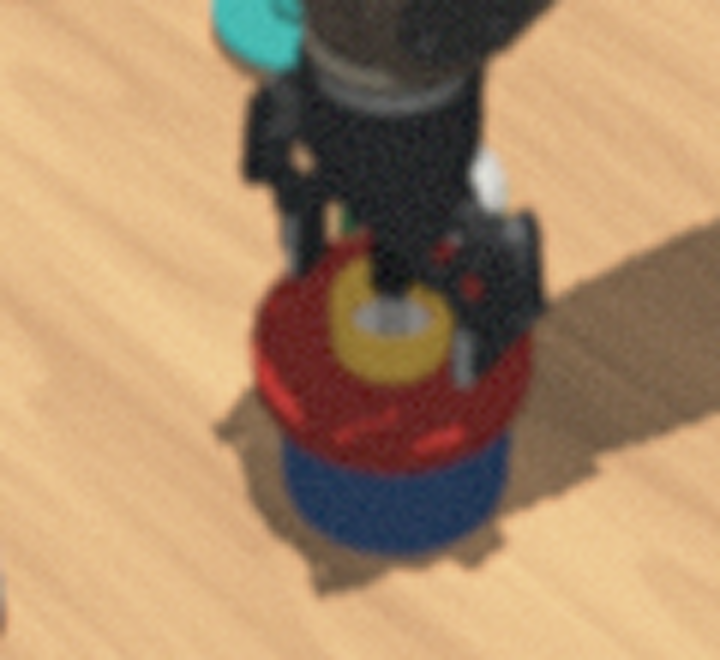

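```bash
python3 -m pendant '[[[0,0,0,0,0,0,0.5],[0,0,0,0,0,0,0.3],[0,0,0,0,0,0,0.1],[0,0,0,0,0,0,-0.2],[0,0,0,0,0,0,-1],[0,0,0,0,0,0,-1],[0,0,0,0,0,0,-1]]]' && python3 - <<'E'
from h import *
go(None)
im=capture('wrist');cv2.imwrite('pics/w13.png',im)
E
```

```text
t: 18.6
ee_pos: [510.3, -46.9, 90.6]
tool_rot: [1.143, 1.25, -1.14]
contact_force: [-1.0, 0.9, 5.7]
gripper_width: 50.1
t 18.6 tcp [510.3 -46.9  90.6] xaxis [ 0.002  0.    -1.   ] jawyaw -84.77 j [-0.29  0.09  2.08  0.    0.97  1.19] w 50.1 F [-1.   0.9  5.7]
```

View pics/w13.png

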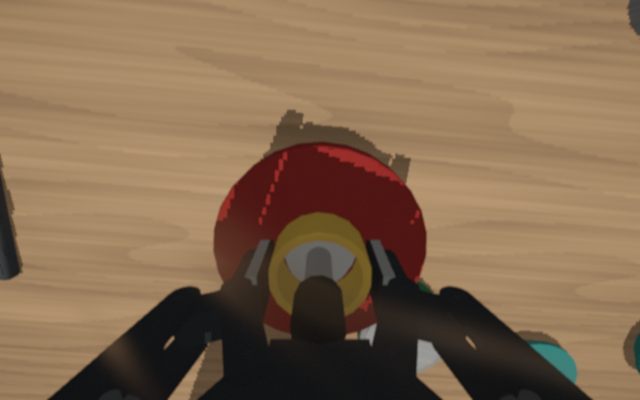

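```bash
python3 -m pendant '[[[-0.01,0,0,0,0,0,-1],[-0.03,0,0,0,0,0,-1],[-0.06,0,0,0,0,0,-1],[-0.1,0,0,0,0,0,-1],[-0.16,0,0,0,0,0,-1],[-0.22,0,0,0,0,0,-1],[-0.28,0,0,0,0,0,-1],[-0.34,0,0,0,0,0,-1],[-0.4,0,0,0,0,0,-1],[-0.45,0,0,0,0,0,-1],[-0.48,0,0,0,0,0,-1],[-0.48,0,0,0,0,0,-1]]]' && python3 - <<'E'
from h import *
go(None)
im=capture('scene');cv2.imwrite('pics/sc14.png',im);crop(im,330,190,65,60,6,'s14.png');im=capture('wrist');cv2.imwrite('pics/w14.png',im)
im=capture('top');cv2.imwrite('pics/to14.png',im)
E
```

```text
t: 19.85
ee_pos: [510.7, -47.1, 187.9]
tool_rot: [1.143, 1.248, -1.139]
contact_force: [-0.7, -1.0, -1.1]
gripper_width: 50.1
t 19.85 tcp [510.7 -47.1 187.9] xaxis [ 0.004 -0.    -1.   ] jawyaw -84.77 j [-0.29 -0.04  2.01  0.    1.16  1.19] w 50.1 F [-0.7 -1.  -1.1]
```

View pics/s14.png

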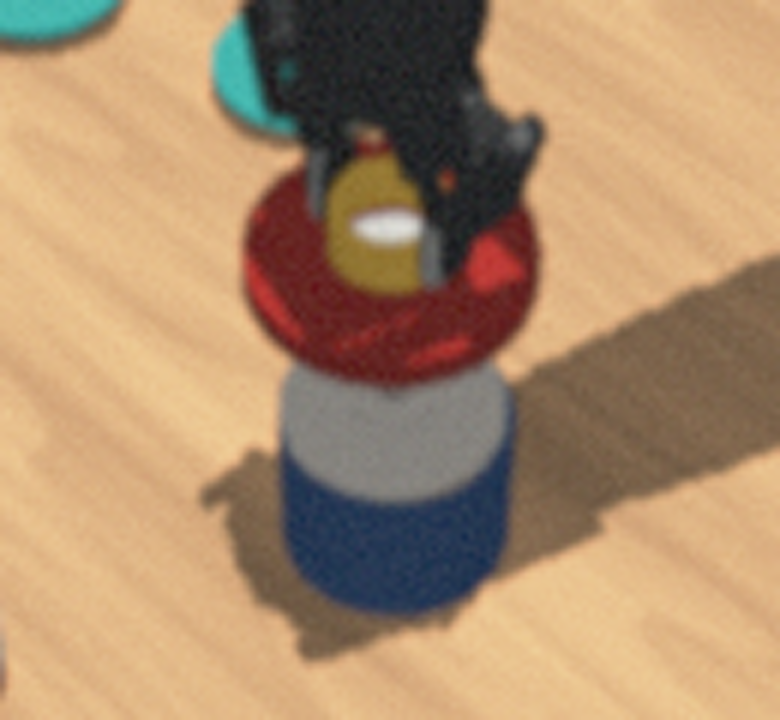

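View pics/w14.png

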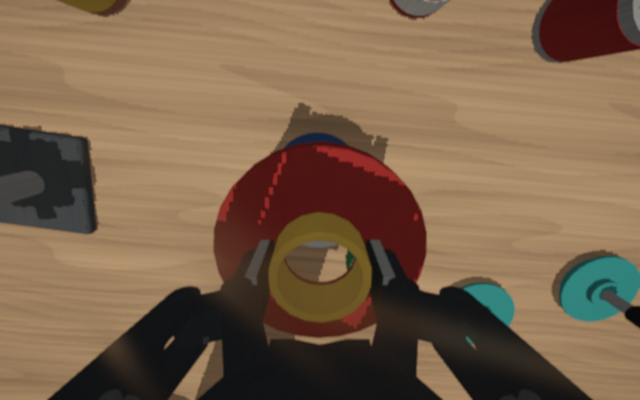

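View pics/to14.png

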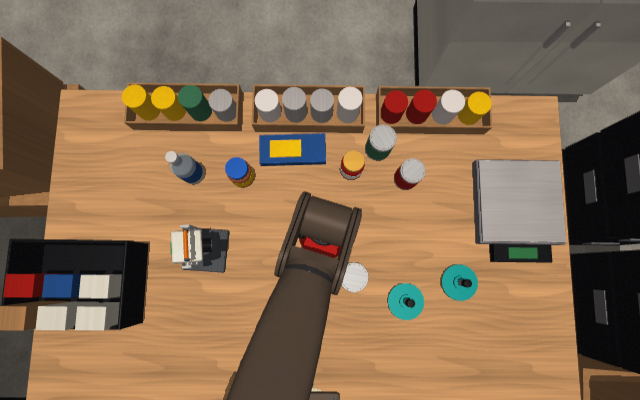

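```bash
python3 -m pendant '[[[0,0,0,0,0,0,-1],[0,0,0,0,0,0,-1],[0,0,0,0,0,0,-1]]]' && python3 - <<'E'
from h import *
M,y=barchk(cv2.imread('pics/sc14.png'),cv2.imread('pics/to14.png'))
c=mask(cv2.imread('pics/sc14.png'),(100,80,20),(125,255,255),(305,180,360,240));print('can',cv2.boundingRect(c))
st=observe();print(st['t'],st['ee_pos'].round(1),st['gripper_width'],abs(st['dq']).max())
from station import hand_in
print(hand_in())
E
```

```text
t: 20.3
ee_pos: [509.4, -46.8, 185.5]
tool_rot: [1.142, 1.252, -1.141]
contact_force: [-0.2, -0.5, -1.5]
gripper_width: 50.3
ends (array([504.48031307, 270.2919094 , 234.80984834]), np.float64(0.7480224160737186)) (array([444.20013744, 265.0249199 , 235.86539296]), np.float64(4.346867470923044)) len 60.519045990656366 M [474.34022526 267.65841465 235.33762065] heading -85.00645440356803
can (313, 203, 37, 29)
20.3 [509.4 -46.8 185.5] 50.320113760003714 0.005124590898054586
the job is handed in; nothing more can be done
None
```

The job is handed in at t = 20.3 s. Every check I made was consistent with success, but hand-in reports no verdict.

**What I did**
1. I turned the check camera by its bar to a heading of about -85° and a tilt of about 0.26 rad, then let go of the bar.
2. I carried both lids by the black knob and lowered them into the canister. Contact came at the predicted home height (TCP z = 123.6 mm), and I let go there.
3. I gripped the yellow collar and lifted the red outer lid about 95 mm. It is still held above the canister.

**Last checks**
- **Camera:** the sight line passes about 2–5 mm from the mouth centre by the bar measurement. The bar measured the same in the last pictures. Cruder readings of the head's corners gave a tilt nearer 0.20 rad, which would put the sight line about 20 mm off, still inside the 40 mm limit.
- **Outer lid:** held at a gripper reading of 50 mm, with the arm at rest and about 1.5 N of load. By the given dimensions the disc is about 30 mm above the knob. The knob itself was hidden under the disc, so I did not see that gap directly.
- **Inner lid and canister:** the inner lid looks level and seated. The canister's outline in the scene picture is within 1 px of its start.
- **Other goods:** those in the last top view look undisturbed, and I did not go near the turquoise lids.

The top and wrist views disagreed by about 2–3 mm on absolute positions. I used the offset from knob to mouth, on which both agreed, and the plug went in without extra force.

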